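Clamp a sample bottle on the laboratory shaker

ROBOT

A 6-joint arm with a two-finger parallel gripper is mounted at the origin on the work surface. World frame = base frame: x ahead of the robot, y to its left, z up, the work surface at z = 0. Lengths are in mm, angles in rad, forces in N, time in s.
With the tool pointing down it reaches from about 350 to 875 mm from the base axis. Payload 4.2 kg.
Tool frame: the origin (TCP) lies midway between the tips of the shut fingers; the grasp point (between the pads) lies 19 mm behind it; z points along the fingers, y is the direction in which the jaws open and shut (so a half turn about z gives the same grasp; the last joint's range is limited). The gripper opens to 85 mm and grips with 20 to 120 N. Pads are 22 mm wide; open, the fingers measure 114 mm over their backs; the gripper's body (76 mm by 85 mm) begins 54 mm behind the grasp point. The pads swing forward as they close: fully open they stand 13 mm farther back than shut.
Start: joints at [-0.987, 0.385, 0.008, 0, -1.194, -0.259], TCP at [199.465, -592.295, 231.312] pointing down, gripper open.
Joint ranges: [-3.14, 3.14], [-1.21, 2.06], [-1.07, 1.41], [-3.16, 2.05], [-2.99, -0.16], [-3.1, 3.1]. Speed limits (rad/s): [2.79, 2.79, 3.14, 3.14, 3.14, 3.14].

INTERFACE

Orientations are given as a unit quaternion [x, y, z, w].
In Python, from bench import arm gives the robot as it stands.
- The arm moves only by the tool send_rows, never from a script. Its arguments are lists of equal length, an entry for each row: "translation": the shift along the tool's x, y, z in mm, a list of three; "dr": the turn, a rotation vector about the tool's x, y, z in degrees, a list of three; "grip": the finger opening in mm, from 0 to 85.4. In form: {"translation": [[dx, dy, dz], ...], "dr": [[ax, ay, az], ...], "grip": [grip, ...]}. A call has exactly 5 rows; each row shifts and turns the commanded pose from where the row before left it, along the tool's axes as they then stand; what a row does not reach is not made up. A row lasts 1/8 s, in which the tool goes at most 62.5 mm and 10.7 degrees, less where a joint would pass 70% of its speed; a pose out of reach is approached as far as the arm can. A call with a gripper value outside its range is refused whole. The fingers move at their own pace and stop on an object; the grip force is fixed at half the most. Time passes only in rows, so rows that do not move let the fingers close, or fill a call up. It gives the time, the measured TCP pose, the force and the opening at its end, in the units of the state.
- arm.read_state(): the state, without advancing time (a new reading comes with each control period).
- arm.get_image(name): name is "scene" or "top"; returns the picture (384x512x3 uint8, red, green, blue); there is no depth.
- arm.camera_info(name): a dict with "fx", "fy", "cx", "cy" (pixels), "cam_to_world" (4x4, takes a point from camera to world coordinates). Camera axes: x right, y down, z forward; pixel columns grow to the right and rows downward; lengths in mm; the calibration is good to about 2 mm. A picture is of the moment at which its call begins. camera_info takes no time and is no camera call.
- arm.job_done(): hands the job in, once; it reports no verdict.
Trained networks look in the newest picture that a camera, given by its name, has taken for a name from the list of things; names that differ only in an ending like _2 or _b are one class to them, and where a whole thing is asked for, a point or a joint stands for the part that bears it (a point fixed in the world has none). Each returns a list of dicts, best first, with "confidence" (0 to 1); they miss things now and then, are a little off and sometimes report something else, mostly with a low value. They report only what shows in the picture. A call takes as long as a camera call.
- arm.search_frame(thing, camera): "xyz" ([x, y, z] in mm, in world coordinates, good to about 4 mm: the middle of the surface that is visible of it).
- arm.place_of(thing, camera): "xyz" ([x, y, z] in mm, in world coordinates, good to about 4 mm: a listed point, or the origin of a listed thing).
The state is a dict: "clock": time; "joints": joint angles; "joint_vel": joint speeds; "joint_efforts": joint torques, N m; "position": TCP position; "ee_rot": TCP orientation; "contact_force": force on the tool from outside, world axes, zero at the start; "wrist_torque": the same for the moment, N m; "gripper_width": finger opening in mm.
Only numpy, scipy, OpenCV 4.12 (cv2) and the standard library are available. Lean on these libraries where they do the work, as an engineer would, in place of code of your own. Each camera call takes 0.05 s, during which the arm holds its last target.

TASK

Stand the bottle with the blue cap upright on the black round mark between the two white jaws of the shaker and let go of it. Then flip the red-knobbed cam lever over, away from the front, until it snaps past its centre and stays fully down on the other side, so that the bottle is held firmly between the jaws. Leave the white-capped bottle and the beaker where they stand.

Things in the scene. Friction and masses are not known exactly. Their poses are not given: they have to be found in the camera images.
- blue_bottle_mid (a point): Centre of the loose amber bottle with the BLUE cap, 60 mm above its underside; z is its axis. 120 mm high, about 0.22 kg: body 56 mm in diameter up to 68 mm, then a shoulder narrowing to a 28 mm neck at 82 mm; cap 36 mm in diameter from 85 to 120 mm (grasp it there). Starts upright on the table to the right of the shaker.
- white_bottle_mid (a point): The same point of the other bottle, alike but with a WHITE cap; it changes places with the blue-capped one. Leave it alone.
- beaker: Glass beaker on the table, 70 mm in diameter at the rim, 90 mm high; origin at the centre of its underside. Leave it alone.
- shaker: Grey laboratory shaker, fixed to the table: 320 mm (x) by 360 mm (y), steel platform top 100 mm above the table. Origin at the centre of its underside, x pointing from its front (robot side) to its rear, y to the left, z up. A fixed white jaw stands on it with its face at x = -90 mm, from y = -150 to 50, 45 mm above the platform.
- mark (a point): Centre of the black round mark (52 mm in diameter) on the platform, midway between the jaws; at (-55, -60, 100) mm in the shaker's frame and with its axes.
- clamp_bar: The moving white jaw opposite the fixed one, equally long and high; its face is at x = -20 mm in the shaker's frame with the lever open (gap 70 mm). The lever drives it towards the fixed jaw (about 17 mm when closed); it is spring-backed by up to 12 mm. Its origin is the shaker's origin shifted by the jaw's travel, not a point on the jaw.
- pivot (a point): Point on the level hinge axis (parallel to the shaker's y) of the cam lever, at (45, 110, 135) mm in the shaker's frame and with its axes.
- knob (a point): Centre of the red ball knob (26 mm in diameter) at the end of the lever, 85 mm from the hinge axis. The lever's arm is a bar of 14 mm diameter between two 52 mm high cheek plates (32 mm apart) at the hinge.
- cam_lever (a joint): Lever angle in rad: 0 = open, leaning 35 degrees from vertical to the shaker's front (-x); grows as it swings up and over to +x; 1.31 = fully closed, leaning 40 degrees to +x. Dead centre is 0.95 (19.5 degrees past vertical): before it a spring pushes the lever back open, past it the spring snaps it closed. Needs about 3 to 7 N at the knob.
- roller (a point): Middle of the level round white bar, 28 mm in diameter, along the shaker's y above the lever's centre position: at (83, 0, 315) mm in the shaker's frame; a second one at x = 145. Posts of 14 mm diameter at y = -165 and 165. They are in the way of an upright tool: push the lever from the front with the tool tilted.

How it is judged:
By the outcome, as a careful person would: the job done as asked, in the order asked, and still so for the second after the job is handed in, with the robot touching nothing.
It also fails if it takes over 56 s, if anything falls off the work surface, if the arm or the gripper's body presses on something with over 40 N, if the wrist force passes 120 N, or if a joint passes its speed limit or range.

## Working session

There is one attempt and no reset: what is moved stays moved. The work goes in short steps, Python scripts to look and compute and a tool call to move; the robot and the scene stay as the last step left them, time stands still between calls to the robot, and variables do not carry over. Pictures are saved under pics/ and viewed, and the job is handed in when it is done.

Besides the shell and the picture viewer there is one more tool, called after "Emit:" as name(argument=value, ...) on one line, values as JSON. send_rows: Moves the arm, as the interface text tells. Its arguments: {"type":"object","properties":{"translation":{"type":"array"},"dr":{"type":"array"},"grip":{"type":"array"}},"required":["translation","dr","grip"]}

```bash
mkdir -p pics; ls; python3 - <<'E'
from bench import arm
import cv2
s=arm.read_state()
for k,v in s.items(): print(k,v)
for c in ("scene","top"):
    im=arm.get_image(c); cv2.imwrite(f"pics/{c}0.png",im[:,:,::-1])
    i=arm.camera_info(c); print(c,i)
    for t in ["blue_bottle_mid","white_bottle_mid","beaker","shaker","mark","pivot","knob","roller"]:
        print(t,[(round(d['confidence'],2),[round(float(x)) for x in d['xyz']]) for d in arm.place_of(t,c)][:3])
E
```

```text
pics
clock 0.0
joints [-9.87401277e-01  3.85542808e-01  6.61614225e-03 -4.70373608e-04
 -1.19400649e+00 -2.58584512e-01]
joint_vel [-5.10038806e-05 -3.53320552e-04 -5.25173157e-04 -5.45805521e-05
 -1.16276941e-03  8.57618163e-04]
joint_efforts [-5.51287321e-04 -3.92291307e+01  1.88401741e+01  4.18622464e+00
 -4.60368698e-03  1.71310450e-05]
position [ 199.26816479 -591.76212075  230.2303463 ]
ee_rot [-1.61606568e-01  9.86854664e-01  1.06445778e-03 -2.37113143e-04]
contact_force [-0.6474459  -0.38620669 -0.55650625]
wrist_torque [-0.011378    0.01451017  0.02191035]
gripper_width 85.29970056737447
scene {'fx': 356.06246531285325, 'fy': 356.06246531285325, 'cx': 254.39379443219988, 'cy': 193.75083699542333, 'cam_to_world': array([[-1.56195124e-02,  9.11292947e-01, -4.11462265e-01,
         9.47785490e+02],
       [ 9.99803821e-01,  1.92474454e-02,  4.67506567e-03,
        -1.22532618e+02],
       [ 1.21799519e-02, -4.11308522e-01, -9.11414806e-01,
         1.22485531e+03],
       [ 0.00000000e+00,  0.00000000e+00,  0.00000000e+00,
         1.00000000e+00]])}
blue_bottle_mid [(0.59, [42
[... 402 characters left out ...]
 257.0368905795654, 'cy': 193.04520784358576, 'cam_to_world': array([[-2.01095276e-02, -9.86564327e-01,  1.62130924e-01,
         3.06935733e+02],
       [-9.99589661e-01,  2.31478613e-02,  1.68726502e-02,
        -1.38785037e+02],
       [-2.03989389e-02, -1.61725094e-01, -9.86624993e-01,
         1.40092561e+03],
       [ 0.00000000e+00,  0.00000000e+00,  0.00000000e+00,
         1.00000000e+00]])}
blue_bottle_mid [(0.69, [424, -276, 61])]
white_bottle_mid [(0.66, [640, -327, 57])]
beaker [(0.6, [379, -482, -2])]
shaker [(0.6, [590, 105, -3])]
mark [(0.8, [524, 46, 100])]
pivot [(0.63, [641, 209, 134])]
knob [(0.59, [594, 216, 200]), (0.58, [644, 208, 136])]
roller [(0.62, [668, 99, 316])]
```

View pics/scene0.png

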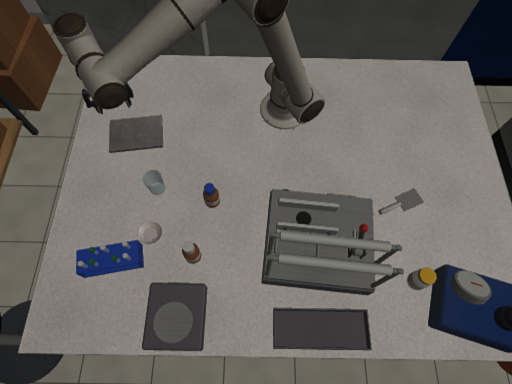

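View pics/top0.png

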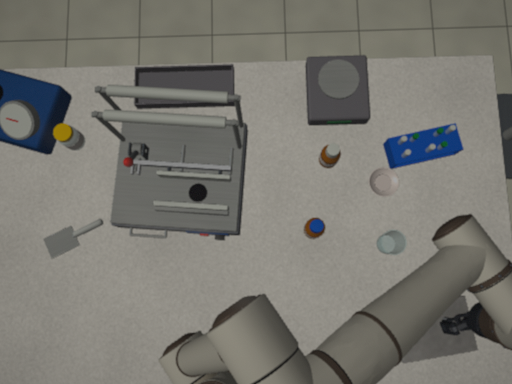

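Both views: blue cap at top (316,227) and scene (210,188); mark at top (198,192) and scene (303,218); red knob at top (128,161) and scene (364,228). Next I'll refine these from pixels and get the shaker's yaw.

```bash
cat > h.py <<'E'
import numpy as np,cv2
from bench import arm
def ray(c,u,v,z):
    i=arm.camera_info(c);T=i['cam_to_world']
    d=T[:3,:3]@np.array([(u-i['cx'])/i['fx'],(v-i['cy'])/i['fy'],1]);o=T[:3,3]
    return o+d*(z-o[2])/d[2]
def proj(c,p):
    i=arm.camera_info(c);T=i['cam_to_world']
    q=T[:3,:3].T@(np.array(p,float)-T[:3,3]);return i['fx']*q[0]/q[2]+i['cx'],i['fy']*q[1]/q[2]+i['cy']
def blobs(m,amin=8):
    n,l,s,c=cv2.connectedComponentsWithStats(m.astype(np.uint8))
    return [(int(s[k,4]),c[k].round(1),s[k,:4]) for k in range(1,n) if s[k,4]>=amin]
E
python3 - <<'E'
from h import *
for c in("scene","top"):
    im=cv2.imread(f"pics/{c}0.png");h=cv2.cvtColor(im,cv2.COLOR_BGR2HSV).astype(int);H,S,V=h[...,0],h[...,1],h[...,2]
    roi=np.zeros(H.shape,bool)
    if c=="top": roi[120:250,100:350]=1
    else: roi[170:270,170:400]=1
    for n,m,z in(("blue",(abs(H-113)<12)&(S>150)&(V>60),110),("dark",(V<40),100),("red",((H<8)|(H>172))&(S>170),204)):
        for a,ct,b in blobs(m&roi): print(c,n,a,ct,b,ray(c,*ct,z).round(1))
# shaker pose fit from network points
P=np.array([[-55,-60],[45,110],[83,0],[0,0]]);W=np.array([[524,49],[641,208.5],[670,97.5],[589,104]])
w=np.array([1,1,1,1.])
Pc=P-P.mean(0);Wc=W-W.mean(0)
th=np.arctan2((Pc[:,0]*Wc[:,1]-Pc[:,1]*Wc[:,0]).sum(),(Pc*Wc).sum());R=np.array([[np.cos(th),-np.sin(th)],[np.sin(th),np.cos(th)]])
t=W.mean(0)-R@P.mean(0);print(np.degrees(th),t,(P@R.T+t-W).round(1))
for c,(x0,y0,x1,y1) in {"top":(90,80,260,250),"scene":(250,180,410,300)}.items():
    im=cv2.imread(f"pics/{c}0.png")[y0:y1,x0:x1]
    k=4 if c=="top" else 5
    im=cv2.resize(im,None,fx=k,fy=k,interpolation=cv2.INTER_CUBIC)
    def S(p): 
        x,y=p; q=R@np.array([x,y])+t; return q
    for pts,z,col in ([[(-90,-150),(-90,50)],145,(0,255,0)],[[(-20,-150),(-20,50)],145,(255,255,0)],[[(83,-165),(83,165)],315,(0,0,255)],[[(-160,-180),(-160,180),(160,180),(160,-180),(-160,-180)],100,(255,0,255)]):
        q=np.array([np.array(proj(c,[*S(p),z])) for p in pts]);q=((q-[x0,y0]+.5)*k).astype(int)
        cv2.polylines(im,[q],False,col,1)
    cv2.imwrite(f"pics/{c}_ov.png",im)
E
```

```text
scene blue 79 [209.4 188.6] [205 184  10  11] [ 428.3 -272.4  110. ]
scene dark 147 [303.1 217.8] [296 212  15  12] [525.4  48.7 100. ]
scene dark 25 [360.6 234.9] [359 232   5   7] [581.8 236.7 100. ]
scene dark 37 [350.1 252.1] [348 248   7   9] [640.7 196.4 100. ]
scene dark 19 [362.5 253.9] [360 250   5   9] [645.9 236.  100. ]
scene dark 57 [384.3 256.6] [375 250  20  13] [653.5 305.6 100. ]
scene red 42 [363.6 227.9] [360 225   8   7] [593.3 215.  204. ]
top blue 129 [316.3 225.7] [310 220  13  13] [ 426.  -274.9  110. ]
top dark 45 [318.1 122. ] [310 121  17   3] [ 719.6 -292.7  100. ]
top dark 36 [145.4 152. ] [143 145   5  14] [645.  194.9 100. ]
top dark 20 [134.5 154.1] [132 151   6   7] [639.7 225.6 100. ]
top dark 229 [197.5 192.1] [189 184  18  17] [527.2  48.1 100. ]
top red 36 [126.7 160.9] [124 158   7   7] [595.5 216.3 204. ]
-5.270889343060884 [586.67886172 103.97938648] [[ 2.4  0.3]
 [ 0.6  0.9]
 [-0.7 -1.1]
 [-2.3 -0. ]]
```

View pics/top_ov.png

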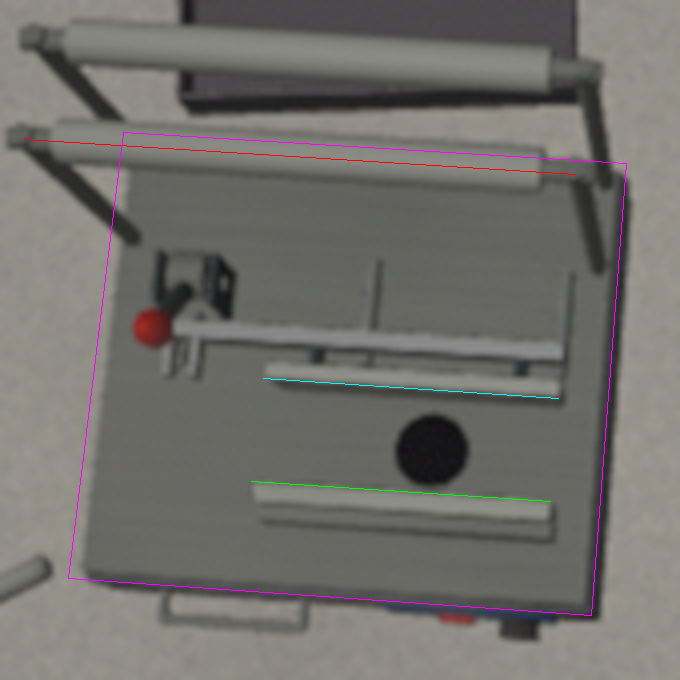

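View pics/scene_ov.png

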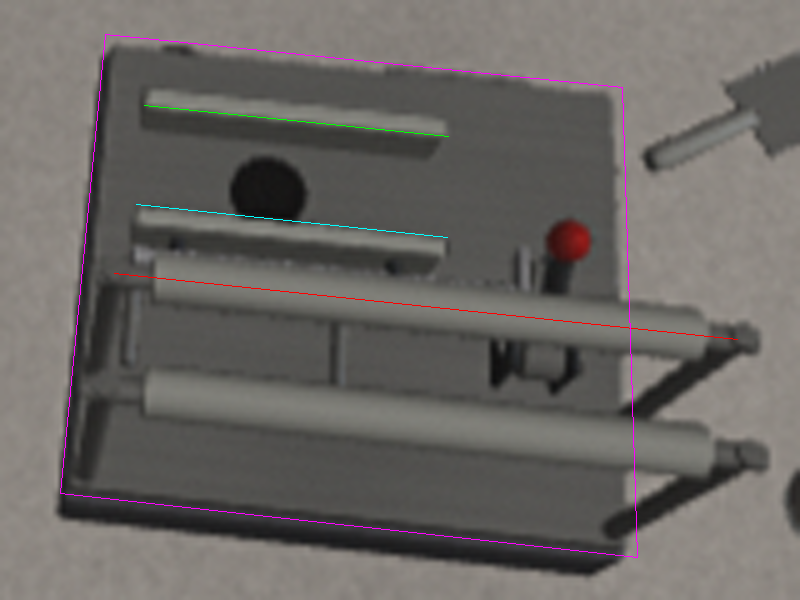

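The fit lines up with the picture: yaw -5.3°, mark (526,48), blue bottle (427,-274). Next, a helper that works out row deltas.

```bash
cat >> h.py <<'E'
from scipy.spatial.transform import Rotation as Ro
YAW=-5.3; SO=np.array([586.7,103.7])
def sh(x,y,z): 
    a=np.radians(YAW);return np.array([SO[0]+x*np.cos(a)-y*np.sin(a),SO[1]+x*np.sin(a)+y*np.cos(a),z])
def down(yx): # tool-x heading deg, tool z down
    return Ro.from_euler('Z',yx,degrees=True)*Ro.from_euler('X',180,degrees=True)
def tool(heading,tilt): # heading of forward dir; tilt from vertical
    return down(heading+180)*Ro.from_euler('Y',-tilt,degrees=True)
def plan(p,R,n,st=None):
    s=arm.read_state(); p0=np.array(s['position']);R0=Ro.from_quat(s['ee_rot'])
    rv=(R0.inv()*R).as_rotvec()
    pp,pR=p0,R0
    for k in range(1,n+1):
        q=p0+(np.array(p)-p0)*k/n;Q=R0*Ro.from_rotvec(rv*k/n)
        print(k,(pR.inv().apply(q-pp)).round(1).tolist(),np.degrees((pR.inv()*Q).as_rotvec()).round(2).tolist());pp,pR=q,Q
def st():
    s=arm.read_state();print(s['clock'],np.round(s['position'],1),'euler/z',Ro.from_quat(s['ee_rot']).as_matrix()[:,2].round(3),'x',Ro.from_quat(s['ee_rot']).as_matrix()[:,0].round(3),'j',np.round(s['joints'],2),'F',np.round(s['contact_force'],1),s['gripper_width'])
E
python3 -c "
from h import *
plan([427,-274,180],tool(-5.3,0),10)"
```

```text
1 [-31.7, 22.9, 5.1] [-0.0, 0.0, 2.39]
2 [-30.7, 24.2, 5.1] [-0.0, 0.0, 2.39]
3 [-29.7, 25.5, 5.1] [-0.0, 0.0, 2.39]
4 [-28.6, 26.7, 5.1] [-0.0, 0.0, 2.39]
5 [-27.5, 27.9, 5.1] [-0.0, 0.0, 2.39]
6 [-26.3, 29.0, 5.1] [-0.0, 0.0, 2.39]
7 [-25.1, 30.0, 5.1] [-0.0, 0.0, 2.39]
8 [-23.8, 31.1, 5.1] [-0.0, 0.0, 2.39]
9 [-22.5, 32.0, 5.1] [-0.0, 0.0, 2.39]
10 [-21.1, 32.9, 5.1] [-0.0, 0.0, 2.39]
```

Emit:
send_rows(translation=[[-32, 23, 5], [-31, 24, 5], [-30, 25.5, 5], [-28.5, 26.5, 5], [-27.5, 28, 5]], dr=[[0, 0, 2.4], [0, 0, 2.4], [0, 0, 2.4], [0, 0, 2.4], [0, 0, 2.4]], grip=[85, 85, 85, 85, 85])

```text
clock: 1.52
position: [314.7, -432.1, 206.3]
ee_rot: [-0.057, 0.998, -0.0, 0.0]
contact_force: [-0.6, 0.3, 0.9]
gripper_width: 85.2
```

Emit:
send_rows(translation=[[-26.5, 29, 5], [-25, 30, 5], [-24, 31, 5], [-22.5, 32, 5], [-21, 33, 5]], dr=[[0, 0, 2.4], [0, 0, 2.4], [0, 0, 2.4], [0, 0, 2.4], [0, 0, 2.4]], grip=[85, 85, 85, 85, 85])

```text
clock: 2.15
position: [429.1, -273.1, 181.5]
ee_rot: [0.048, 0.999, -0.0, 0.0]
contact_force: [0.7, -0.4, -0.1]
gripper_width: 84.9
```

Emit:
send_rows(translation=[[0, 0, 0], [0, 0, 0], [0, 0, 0], [0, 0, 0], [0, 0, 0]], dr=[[0, 0, 0], [0, 0, 0], [0, 0, 0], [0, 0, 0], [0, 0, 0]], grip=[85, 85, 85, 85, 85])

```text
clock: 2.78
position: [428.0, -274.6, 181.4]
ee_rot: [0.047, 0.999, -0.0, 0.0]
contact_force: [-1.3, -1.0, 0.6]
gripper_width: 85.0
```

```bash
python3 -c "
from h import *
st();plan([427,-274,82],tool(-5.3,0),5)"
```

```text
2.775 [ 428.  -274.6  181.4] euler/z [ 0. -0. -1.] x [-0.995  0.095 -0.   ] j [-0.25  0.23 -0.35  0.   -0.99 -1.42] F [-1.3 -1.   0.6] 84.9874855751881
1 [0.2, 0.1, 19.9] [-0.0, 0.0, -0.03]
2 [0.2, 0.1, 19.9] [-0.0, 0.0, -0.03]
3 [0.2, 0.1, 19.9] [-0.0, 0.0, -0.03]
4 [0.2, 0.1, 19.9] [-0.0, 0.0, -0.03]
5 [0.2, 0.1, 19.9] [-0.0, 0.0, -0.03]
```

Emit:
send_rows(translation=[[0.2, 0.1, 25], [0.2, 0.1, 25], [0.2, 0.1, 25], [0.2, 0.1, 16], [0.2, 0.1, 8.5]], dr=[[0, 0, 0], [0, 0, 0], [0, 0, 0], [0, 0, 0], [0, 0, 0]], grip=[85, 85, 85, 85, 85])

```text
clock: 3.4
position: [426.9, -273.6, 81.0]
ee_rot: [0.047, 0.999, 0.0, -0.001]
contact_force: [0.3, -0.2, 0.2]
gripper_width: 85.0
```

```bash
python3 - <<'E'
from h import *
st()
for c in("scene","top"):
    im=arm.get_image(c)[:,:,::-1]
    u,v=map(int,proj(c,[427,-274,100]))
    cv2.imwrite(f"pics/{c}_g.png",cv2.resize(im[max(0,v-50):v+50,u-60:u+60],None,fx=5,fy=5))
E
```

```text
3.4 [ 426.9 -273.6   81. ] euler/z [-0.001  0.    -1.   ] x [-0.996  0.094  0.001] j [-0.25  0.36 -0.47  0.   -0.74 -1.42] F [ 0.3 -0.2  0.2] 84.95834865375991
```

View pics/scene_g.png

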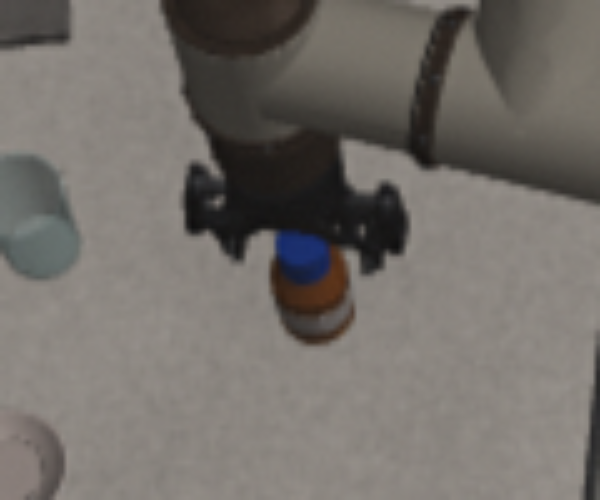

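The blue cap, at (303,255) in the crop, sits centred between the open fingers at (230,250) and (375,260). I'll close.

Emit:
send_rows(translation=[[0, 0, 0], [0, 0, 0], [0, 0, 0], [0, 0, 0], [0, 0, 0]], dr=[[0, 0, 0], [0, 0, 0], [0, 0, 0], [0, 0, 0], [0, 0, 0]], grip=[40, 25, 20, 20, 20])

```text
clock: 4.12
position: [427.9, -273.8, 82.6]
ee_rot: [0.047, 0.999, -0.0, 0.001]
contact_force: [-1.0, 0.5, 5.7]
gripper_width: 34.9
```

Emit:
send_rows(translation=[[0, 0, 0], [0, 0, 0], [0, 0, -5], [0, 0, -10], [0, 0, -15]], dr=[[0, 0, 0], [0, 0, 0], [0, 0, 0], [0, 0, 0], [0, 0, 0]], grip=[20, 20, 20, 20, 20])

```text
clock: 4.75
position: [426.9, -273.3, 112.1]
ee_rot: [0.047, 0.999, 0.0, -0.001]
contact_force: [0.2, 0.9, -1.6]
gripper_width: 34.7
```

```bash
python3 - <<'E'
from h import *
st()
for c in("scene","top"):
    im=arm.get_image(c)[:,:,::-1]
    u,v=map(int,proj(c,[427,-274,100]))
    cv2.imwrite(f"pics/{c}_g2.png",cv2.resize(im[max(0,v-50):v+50,u-60:u+60],None,fx=5,fy=5))
E
```

```text
4.75 [ 426.9 -273.3  112.1] euler/z [-0.001  0.001 -1.   ] x [-0.996  0.094  0.002] j [-0.25  0.31 -0.44 -0.   -0.82 -1.42] F [ 0.2  0.9 -1.6] 34.71446888182591
```

View pics/scene_g2.png

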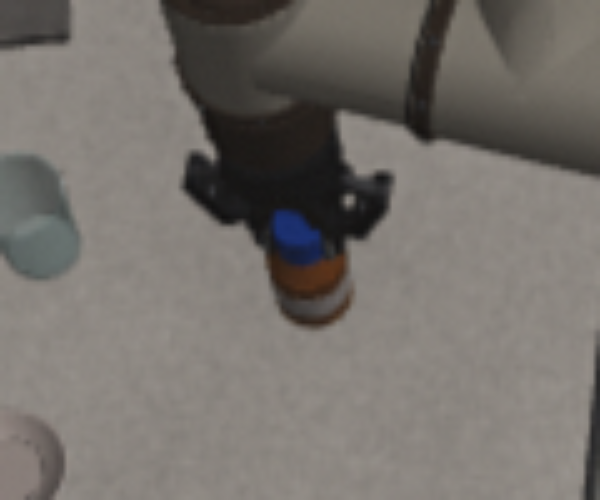

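The bottle is held (width 34.7) and hangs upright. I'll lift it and carry it to the mark.

Emit:
send_rows(translation=[[0, 0, -30], [0, 0, -35], [0, 0, -35], [0, 0, -30], [0, 0, -18]], dr=[[0, 0, 0], [0, 0, 0], [0, 0, 0], [0, 0, 0], [0, 0, 0]], grip=[20, 20, 20, 20, 20])

```text
clock: 5.48
position: [427.6, -273.5, 261.6]
ee_rot: [0.047, 0.999, -0.0, 0.001]
contact_force: [0.5, 0.4, -2.6]
gripper_width: 34.6
```

```bash
python3 -c "
from h import *
st();print(sh(-55,-60,100));plan([526.3,48.5,260],tool(-5.3,0),10)"
```

```text
5.475 [ 427.6 -273.5  261.6] euler/z [ 0.003 -0.    -1.   ] x [-0.996  0.094 -0.003] j [-0.25  0.16 -0.23 -0.   -1.18 -1.42] F [ 0.5  0.4 -2.6] 34.64316710814003
[526.39290635  49.03690042 100.        ]
1 [-6.8, 33.0, 0.2] [-0.0, 0.01, -0.01]
2 [-6.8, 33.0, 0.2] [-0.0, 0.01, -0.01]
3 [-6.8, 33.0, 0.2] [-0.0, 0.01, -0.01]
4 [-6.8, 33.0, 0.2] [-0.0, 0.01, -0.01]
5 [-6.8, 33.0, 0.2] [-0.0, 0.01, -0.01]
6 [-6.8, 33.0, 0.2] [-0.0, 0.01, -0.01]
7 [-6.8, 33.0, 0.2] [-0.0, 0.01, -0.01]
8 [-6.8, 33.0, 0.2] [-0.0, 0.01, -0.01]
9 [-6.8, 33.0, 0.2] [-0.0, 0.01, -0.01]
10 [-6.8, 33.0, 0.2] [-0.0, 0.01, -0.01]
```

Emit:
send_rows(translation=[[-4, 18, 0], [-7, 33, 0], [-8, 40, 0], [-8, 40, 0], [-8, 40, 0]], dr=[[0, 0, 0], [0, 0, 0], [0, 0, 0], [0, 0, 0], [0, 0, 0]], grip=[20, 20, 20, 20, 20])

```text
clock: 6.1
position: [478.2, -105.2, 259.8]
ee_rot: [0.047, 0.999, 0.0, -0.0]
contact_force: [1.7, 0.1, -1.4]
gripper_width: 34.3
```

Emit:
send_rows(translation=[[-8, 40, 0], [-8, 40, 0], [-7, 35, 0], [-6, 28, 0], [-4, 16, 0]], dr=[[0, 0, 0], [0, 0, 0], [0, 0, 0], [0, 0, 0], [0, 0, 0]], grip=[20, 20, 20, 20, 20])

```text
clock: 6.72
position: [526.0, 49.9, 259.6]
ee_rot: [0.046, 0.999, 0.0, -0.0]
contact_force: [-1.0, -0.6, -2.2]
gripper_width: 34.8
```

Emit:
send_rows(translation=[[0, 0, 0], [0, 0, 10], [0, 0, 10], [0, 0, 0], [0, 0, 0]], dr=[[0, 0, 0], [0, 0, 0], [0, 0, 0], [0, 0, 0], [0, 0, 0]], grip=[20, 20, 20, 20, 20])

```text
clock: 7.35
position: [526.1, 48.3, 239.9]
ee_rot: [0.047, 0.999, -0.0, 0.0]
contact_force: [0.5, 0.2, -1.6]
gripper_width: 34.2
```

```bash
python3 - <<'E'
from h import *
st();plan([526.3,48.5,186],tool(-5.3,0),5)
for c in("scene","top"):
    im=arm.get_image(c)[:,:,::-1]
    u,v=map(int,proj(c,[527,48,150]))
    cv2.imwrite(f"pics/{c}_p.png",cv2.resize(im[max(0,v-50):v+50,u-60:u+60],None,fx=6,fy=6))
E
```

```text
7.35 [526.1  48.3 239.9] euler/z [ 0. -0. -1.] x [-0.996  0.094 -0.   ] j [ 0.4   0.21 -0.21  0.   -1.14 -2.06] F [ 0.5  0.2 -1.6] 34.221050469270004
1 [-0.0, 0.1, 10.8] [-0.0, 0.0, -0.02]
2 [-0.0, 0.1, 10.8] [-0.0, 0.0, -0.02]
3 [-0.0, 0.1, 10.8] [-0.0, 0.0, -0.02]
4 [-0.0, 0.1, 10.8] [-0.0, 0.0, -0.02]
5 [-0.0, 0.1, 10.8] [-0.0, 0.0, -0.02]
```

View pics/scene_p.png

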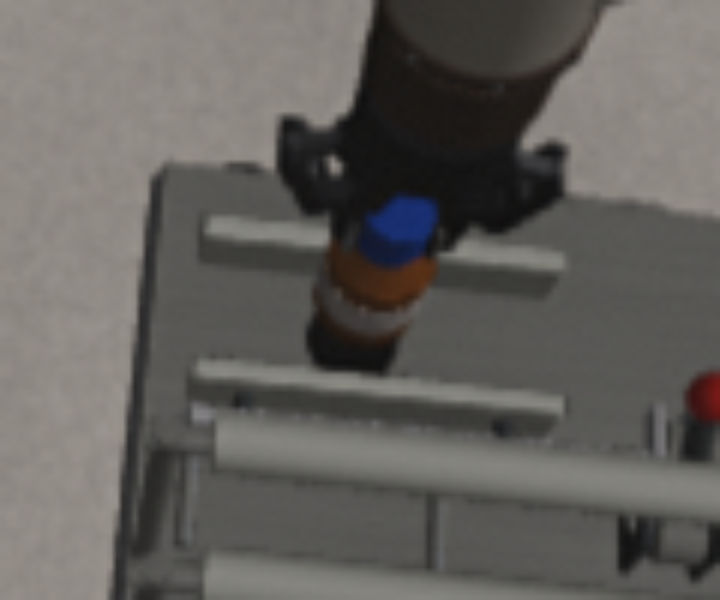

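View pics/top_p.png

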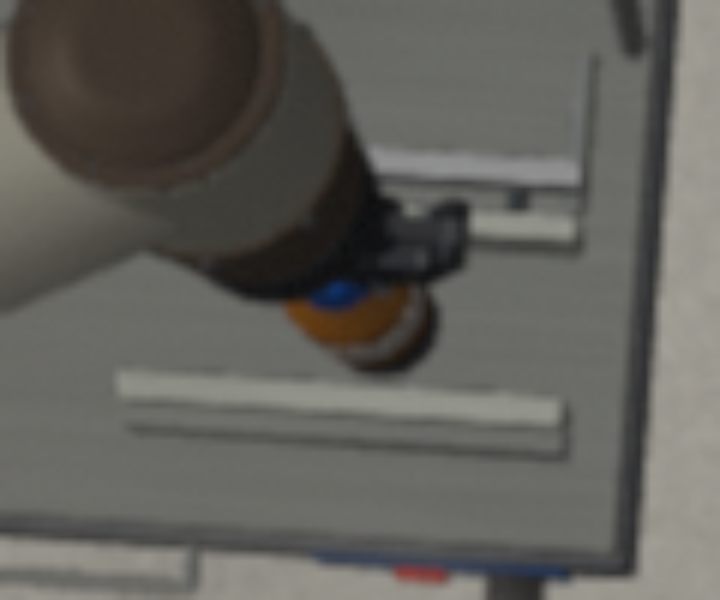

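```bash
cat >> h.py <<'E'
def ov(c,ctr,zb,name,half=(60,50),k=6,live=True):
    im=arm.get_image(c)[:,:,::-1];u,v=map(int,proj(c,[ctr[0],ctr[1],zb+50]));x0=u-half[0];y0=max(0,v-half[1])
    im=cv2.resize(im[y0:v+half[1],x0:u+half[0]],None,fx=k,fy=k)
    for z,r,col in((0,28,(0,255,0)),(68,28,(0,255,255)),(85,18,(255,0,255)),(120,18,(255,0,255))):
        q=np.array([proj(c,[ctr[0]+r*np.cos(a),ctr[1]+r*np.sin(a),zb+z]) for a in np.linspace(0,6.283,40)])
        cv2.polylines(im,[((q-[x0,y0]+.5)*k).astype(int)],True,col,1)
    cv2.imwrite(f"pics/{name}.png",im)
E
python3 -c "
from h import *
ov('scene',(526.2,48.4),157.5,'s_ov1');ov('top',(526.2,48.4),157.5,'t_ov1')"
```

```text
(no output)
```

View pics/s_ov1.png

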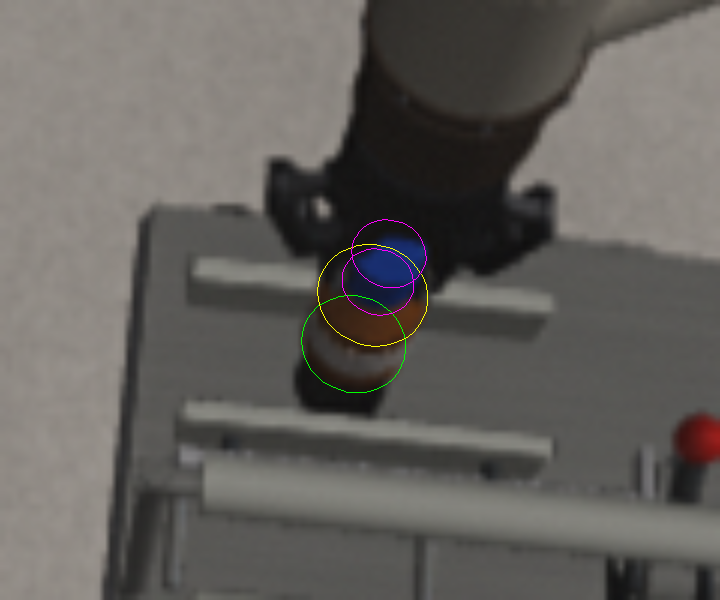

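View pics/t_ov1.png

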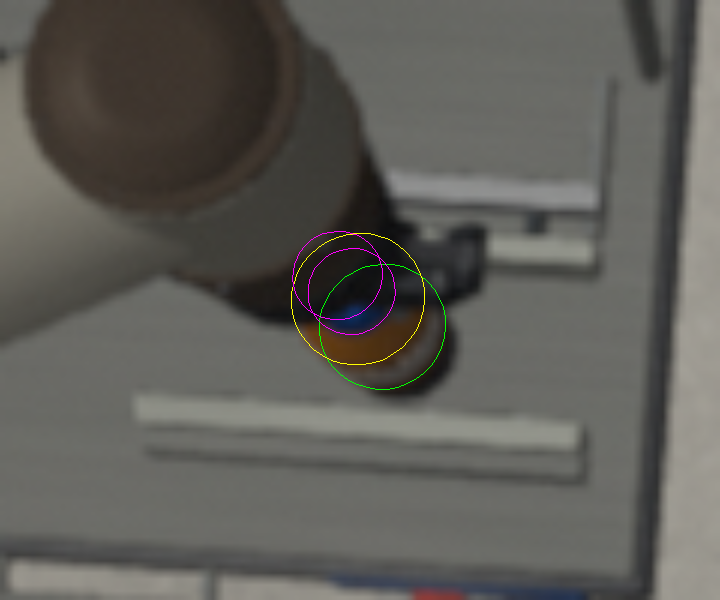

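The overlay matches within about 2 mm and the bottle is upright. I'll lower it.

Emit:
send_rows(translation=[[0, 0, 12], [0, 0, 14], [0, 0, 12], [0, 0, 8], [0, 0, 5]], dr=[[0, 0, 0], [0, 0, 0], [0, 0, 0], [0, 0, 0], [0, 0, 0]], grip=[20, 20, 20, 20, 20])

```text
clock: 8.18
position: [526.0, 48.6, 188.1]
ee_rot: [0.047, 0.999, -0.0, -0.0]
contact_force: [-0.2, -0.1, -2.8]
gripper_width: 34.4
```

Emit:
send_rows(translation=[[0, 0, 2], [0, 0, 1.5], [0, 0, 1], [0, 0, 0.5], [0, 0, 0]], dr=[[0, 0, 0], [0, 0, 0], [0, 0, 0], [0, 0, 0], [0, 0, 0]], grip=[20, 20, 20, 20, 20])

```text
clock: 8.8
position: [526.1, 48.6, 183.9]
ee_rot: [0.047, 0.999, 0.0, 0.0]
contact_force: [-0.8, 0.1, -1.6]
gripper_width: 34.8
```

```bash
python3 -c "
from h import *
st()
ov('scene',(526.2,48.4),100,'s_ov2');ov('top',(526.2,48.4),100,'t_ov2');st()"
```

```text
8.8 [526.1  48.6 183.9] euler/z [ 0.  0. -1.] x [-0.996  0.094 -0.   ] j [ 0.4   0.26 -0.3   0.   -1.01 -2.06] F [-0.8  0.1 -1.6] 34.776705099339075
8.9 [526.1  48.6 183.9] euler/z [ 0.  0. -1.] x [-0.996  0.094 -0.   ] j [ 0.4   0.26 -0.3   0.   -1.01 -2.06] F [ 0.9 -0.9 -1. ] 34.743712781938946
```

View pics/s_ov2.png

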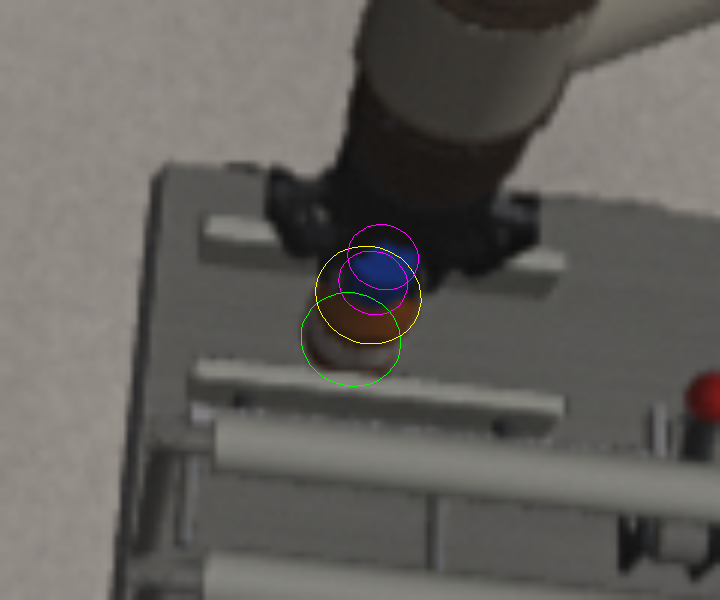

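View pics/t_ov2.png

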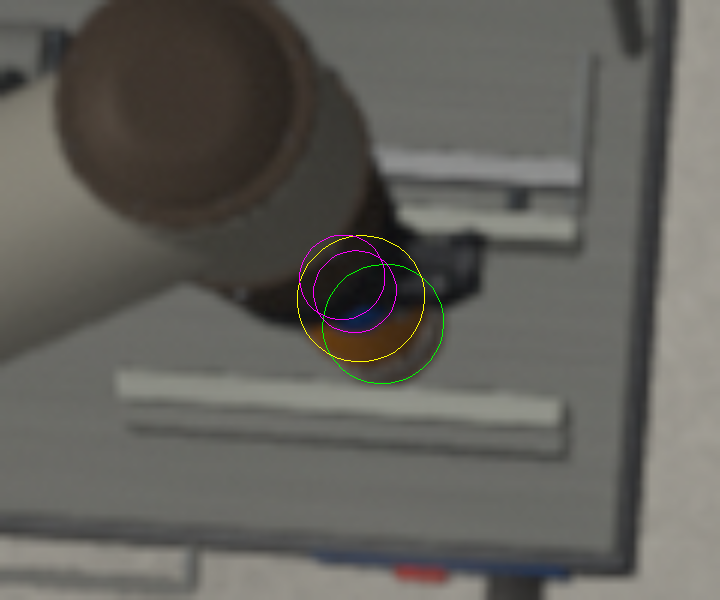

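The bottle sits between the jaws with clearance and isn't touching yet. I'll step down in small moves until the force shows contact.

Emit:
send_rows(translation=[[0, 0, 0.5], [0, 0, 0.5], [0, 0, 0.5], [0, 0, 0], [0, 0, 0]], dr=[[0, 0, 0], [0, 0, 0], [0, 0, 0], [0, 0, 0], [0, 0, 0]], grip=[20, 20, 20, 20, 20])

```text
clock: 9.52
position: [526.1, 48.6, 182.6]
ee_rot: [0.047, 0.999, 0.0, 0.0]
contact_force: [-0.7, -0.3, 1.4]
gripper_width: 34.5
```

```bash
python3 -c "
from h import *
st()"
```

```text
9.525 [526.1  48.6 182.6] euler/z [ 0. -0. -1.] x [-0.996  0.094 -0.   ] j [ 0.4   0.26 -0.3   0.   -1.01 -2.06] F [-0.7 -0.3  1.4] 34.49822589774791
```

Emit:
send_rows(translation=[[0, 0, 0.5], [0, 0, 0], [0, 0, 0], [0, 0, 0], [0, 0, 0]], dr=[[0, 0, 0], [0, 0, 0], [0, 0, 0], [0, 0, 0], [0, 0, 0]], grip=[20, 40, 60, 85, 85])

```text
clock: 10.15
position: [526.1, 48.6, 181.7]
ee_rot: [0.047, 0.999, -0.0, -0.0]
contact_force: [-0.2, 0.2, -0.3]
gripper_width: 85.0
```

Emit:
send_rows(translation=[[0, 0, 0], [0, 0, -5], [0, 0, -10], [0, 0, -20], [0, 0, -30]], dr=[[0, 0, 0], [0, 0, 0], [0, 0, 0], [0, 0, 0], [0, 0, 0]], grip=[85, 85, 85, 85, 85])

```text
clock: 10.78
position: [525.7, 48.5, 247.6]
ee_rot: [0.047, 0.999, -0.0, -0.001]
contact_force: [0.3, 0.5, -0.1]
gripper_width: 85.0
```

Emit:
send_rows(translation=[[0, 0, -40], [10, 0, -40], [20, 0, -30], [30, 10, 0], [30, 20, 0]], dr=[[0, 0, 0], [0, 0, 0], [0, 0, 0], [0, 0, 0], [0, 0, 0]], grip=[85, 60, 30, 0, 0])

```text
clock: 11.4
position: [438.5, 86.9, 358.1]
ee_rot: [0.048, 0.999, 0.001, 0.001]
contact_force: [0.3, 0.7, -0.6]
gripper_width: 11.7
```

```bash
python3 -c "
from h import *
st()
ov('scene',(526.2,48.4),100,'s_ov3');ov('top',(526.2,48.4),100,'t_ov3');st()"
```

```text
11.4 [438.5  86.9 358.1] euler/z [ 0.002  0.001 -1.   ] x [-0.995  0.095 -0.002] j [ 0.56  0.   -0.16  0.   -1.4  -2.23] F [ 0.3  0.7 -0.6] 11.6860823954822
11.5 [437.4  87.7 358.5] euler/z [ 0.002  0.002 -1.   ] x [-0.996  0.091 -0.002] j [ 0.56 -0.   -0.17 -0.   -1.4  -2.23] F [0.1 0.  0.6] 0.08621456832837363
```

View pics/s_ov3.png

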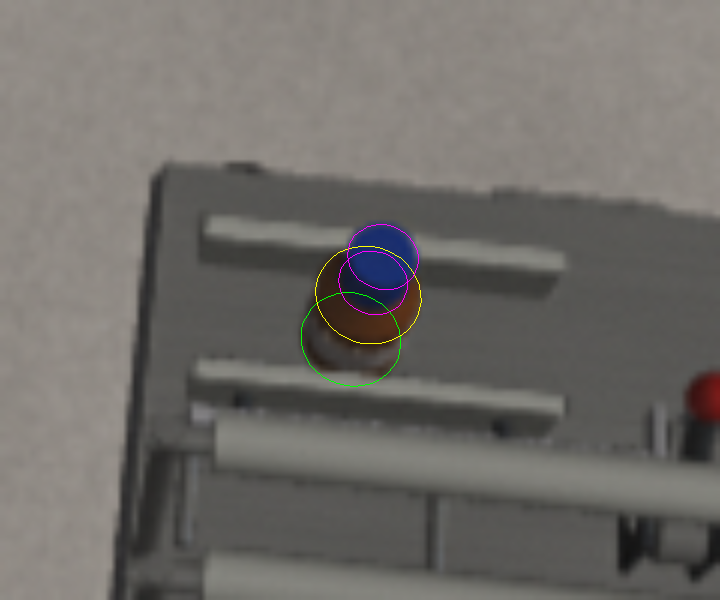

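View pics/t_ov3.png

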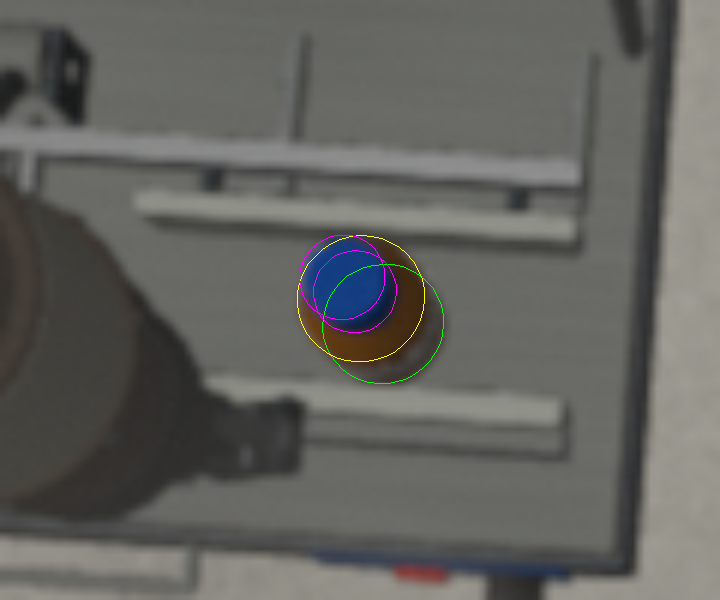

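The bottle stands released and upright, matching the model at the mark within about 1 mm in both views. On to the lever.

```bash
python3 -c "
from h import *
print(sh(-90,110,215),sh(-4,110,205));plan(sh(-80,110,225),tool(10,65),15)
for t in ['knob','pivot']:
  for c in ('scene','top'): print(t,c,[(round(d['confidence'],2),np.round(d['xyz'])) for d in arm.place_of(t,c)][:2])
"
```

```text
[507.24554178 221.54306967 215.        ] [592.87786583 213.59919915 205.        ]
1 [-4.5, 9.3, 8.9] [-0.57, -4.3, -0.91]
2 [-3.9, 9.1, 9.3] [-0.57, -4.3, -0.91]
3 [-3.4, 9.0, 9.7] [-0.57, -4.3, -0.91]
4 [-2.8, 8.8, 10.0] [-0.57, -4.3, -0.91]
5 [-2.1, 8.7, 10.3] [-0.57, -4.3, -0.91]
6 [-1.5, 8.6, 10.5] [-0.57, -4.3, -0.91]
7 [-0.8, 8.4, 10.7] [-0.57, -4.3, -0.91]
8 [-0.2, 8.3, 10.8] [-0.57, -4.3, -0.91]
9 [0.5, 8.2, 10.9] [-0.57, -4.3, -0.91]
10 [1.2, 8.1, 10.9] [-0.57, -4.3, -0.91]
11 [1.9, 8.0, 10.9] [-0.57, -4.3, -0.91]
12 [2.6, 8.0, 10.8] [-0.57, -4.3, -0.91]
13 [3.3, 7.9, 10.6] [-0.57, -4.3, -0.91]
14 [3.9, 7.9, 10.4] [-0.57, -4.3, -0.91]
15 [4.6, 7.8, 10.2] [-0.57, -4.3, -0.91]
knob scene [(0.73, array([596., 216., 205.])), (0.39, array([589., 104.,   1.]))]
knob top [(0.6, array([593., 216., 200.]))]
pivot scene [(0.96, array([640., 209., 133.]))]
pivot top [(0.88, array([641., 209., 134.])), (0.59, array([ 640., -324.,   62.]))]
```

Emit:
send_rows(translation=[[-4.5, 9.3, 8.9], [-3.9, 9.1, 9.3], [-3.4, 9, 9.7], [-2.8, 8.8, 10], [-2.1, 8.7, 10.3]], dr=[[-0.6, -4.3, -0.9], [-0.6, -4.3, -0.9], [-0.6, -4.3, -0.9], [-0.6, -4.3, -0.9], [-0.6, -4.3, -0.9]], grip=[0, 0, 0, 0, 0])

```text
clock: 12.32
position: [466.7, 131.2, 312.2]
ee_rot: [0.007, 0.982, 0.017, 0.189]
contact_force: [-0.2, 1.0, 0.4]
gripper_width: -0.1
```

Emit:
send_rows(translation=[[-1.5, 8.6, 10.5], [-0.8, 8.4, 10.7], [-0.2, 8.3, 10.8], [0.5, 8.2, 10.9], [1.2, 8.1, 10.9]], dr=[[-0.6, -4.3, -0.9], [-0.6, -4.3, -0.9], [-0.6, -4.3, -0.9], [-0.6, -4.3, -0.9], [-0.6, -4.3, -0.9]], grip=[0, 0, 0, 0, 0])

```text
clock: 12.95
position: [496.2, 160.5, 298.5]
ee_rot: [-0.044, 0.938, 0.034, 0.341]
contact_force: [-0.4, -0.6, -0.3]
gripper_width: 0.0
```

```bash
python3 -c "
from h import *
st();plan(sh(-80,110,225),tool(10,65),5)"
```

```text
12.95 [496.2 160.5 298.5] euler/z [ 0.637  0.094 -0.765] x [-0.764 -0.059 -0.643] j [ 0.62 -0.13 -0.91  1.12 -0.33 -3.1 ] F [-0.4 -0.6 -0.3] 0.025220630135727142
1 [5.5, 11.0, 15.0] [-0.39, -4.98, -0.79]
2 [6.7, 11.0, 14.6] [-0.39, -4.98, -0.79]
3 [7.8, 11.0, 14.0] [-0.39, -4.98, -0.79]
4 [8.8, 11.0, 13.4] [-0.39, -4.98, -0.79]
5 [9.8, 11.1, 12.7] [-0.39, -4.98, -0.79]
```

The wrist is near j6's limit at -3.10. With the fingers shut, a half turn about tool z gives the same tool and frees j6, so I'll roll by -180°.

Emit:
send_rows(translation=[[0, 0, 0], [0, 0, 0], [0, 0, 0], [0, 0, 0], [0, 0, 0]], dr=[[0, 0, -9], [0, 0, -9], [0, 0, -9], [0, 0, -9], [0, 0, -9]], grip=[0, 0, 0, 0, 0])

```text
clock: 13.58
position: [497.2, 161.1, 300.6]
ee_rot: [-0.4, 0.849, -0.099, 0.329]
contact_force: [1.1, 0.6, 0.4]
gripper_width: 0.2
```

```bash
python3 -c "
from h import *
st()"
```

```text
13.575 [497.2 161.1 300.6] euler/z [ 0.639  0.095 -0.763] x [-0.463 -0.745 -0.48 ] j [ 0.62 -0.13 -0.91  1.12 -0.33 -2.31] F [1.1 0.6 0.4] 0.15411821853652052
```

Emit:
send_rows(translation=[[0, 0, 0], [0, 0, 0], [0, 0, 0], [0, 0, 0], [0, 0, 0]], dr=[[0, 0, -10], [0, 0, -10], [0, 0, -10], [0, 0, -10], [0, 0, -10]], grip=[0, 0, 0, 0, 0])

```text
clock: 14.2
position: [497.2, 161.2, 300.5]
ee_rot: [0.722, -0.601, 0.229, -0.257]
contact_force: [0.0, -0.4, 0.5]
gripper_width: -0.2
```

Emit:
send_rows(translation=[[0, 0, 0], [0, 0, 0], [0, 0, 0], [0, 0, 0], [0, 0, 0]], dr=[[0, 0, -10], [0, 0, -10], [0, 0, -10], [0, 0, -10], [0, 0, -10]], grip=[0, 0, 0, 0, 0])

```text
clock: 14.82
position: [497.2, 161.2, 300.6]
ee_rot: [0.908, -0.239, 0.316, -0.136]
contact_force: [-0.7, 0.0, 0.2]
gripper_width: -0.3
```

```bash
cat >> h.py <<'E'
def toolf(heading,tilt): return tool(heading,tilt)*Ro.from_euler('Z',180,degrees=True)
E
python3 -c "
from h import *
st();print(sh(-70,110,225));plan(sh(-70,110,225),toolf(2,50),10)"
```

```text
14.825 [497.2 161.2 300.6] euler/z [ 0.639  0.095 -0.763] x [ 0.686 -0.52   0.509] j [ 0.62 -0.13 -0.91  1.12 -0.33 -0.56] F [-0.7  0.   0.2] -0.2660099082368631
[527.16003575 219.69565792 225.        ]
1 [-4.8, -3.0, 8.2] [-0.12, 1.09, -3.33]
2 [-4.8, -3.3, 8.1] [-0.12, 1.09, -3.33]
3 [-4.8, -3.6, 8.0] [-0.12, 1.09, -3.33]
4 [-4.7, -3.9, 7.9] [-0.12, 1.09, -3.33]
5 [-4.6, -4.2, 7.9] [-0.12, 1.09, -3.33]
6 [-4.5, -4.5, 7.8] [-0.12, 1.09, -3.33]
7 [-4.4, -4.7, 7.7] [-0.12, 1.09, -3.33]
8 [-4.2, -5.0, 7.6] [-0.12, 1.09, -3.33]
9 [-4.1, -5.3, 7.5] [-0.12, 1.09, -3.33]
10 [-3.9, -5.5, 7.4] [-0.12, 1.09, -3.33]
```

Emit:
send_rows(translation=[[-4.8, -3, 8.2], [-4.8, -3.3, 8.1], [-4.8, -3.6, 8], [-4.7, -3.9, 7.9], [-4.6, -4.2, 7.9]], dr=[[-0.1, 1.1, -3.3], [-0.1, 1.1, -3.3], [-0.1, 1.1, -3.3], [-0.1, 1.1, -3.3], [-0.1, 1.1, -3.3]], grip=[0, 0, 0, 0, 0])

```text
clock: 15.45
position: [512.4, 190.2, 267.1]
ee_rot: [0.918, -0.12, 0.372, -0.071]
contact_force: [0.0, 0.5, -0.6]
gripper_width: 0.2
```

```bash
python3 -c "
from h import *
st();plan(sh(-70,110,225),toolf(2,50),5)"
```

```text
15.45 [512.4 190.2 267.1] euler/z [ 0.699  0.04  -0.714] x [ 0.695 -0.273  0.666] j [ 0.32 -0.05 -0.95  2.05 -0.21 -1.  ] F [ 0.   0.5 -0.6] 0.17114807353090125
1 [-5.2, -4.3, 8.3] [-0.01, 1.13, -3.46]
2 [-5.1, -4.6, 8.2] [-0.01, 1.13, -3.46]
3 [-4.9, -4.9, 8.1] [-0.01, 1.13, -3.46]
4 [-4.8, -5.2, 8.0] [-0.01, 1.13, -3.46]
5 [-4.6, -5.5, 7.9] [-0.01, 1.13, -3.46]
```

j4 is at its limit of 2.05. The useful wrist branch for a tilted tool is j4 near -π, so I'll fit a quick kinematic model from logged poses to plan the change.

```bash
cat > fk.py <<'E'
import numpy as np
from scipy.spatial.transform import Rotation as Ro
from scipy.optimize import least_squares
E=lambda a,x:Ro.from_euler(a,x)
D=[([-.9874,.3855,.0066,-.0005,-1.194,-.2586],[199.3,-591.8,230.2],[0,0,-1],[-.948,-.319,0]),
([-.25,.23,-.35,0,-.99,-1.42],[428,-274.6,181.4],[0,0,-1],[-.995,.095,0]),
([-.25,.36,-.47,0,-.74,-1.42],[426.9,-273.6,81],[0,0,-1],[-.996,.094,0]),
([-.25,.16,-.23,0,-1.18,-1.42],[427.6,-273.5,261.6],[0,0,-1],[-.996,.094,0]),
([.4,.21,-.21,0,-1.14,-2.06],[526.1,48.3,239.9],[0,0,-1],[-.996,.094,0]),
([.4,.26,-.30,0,-1.01,-2.06],[526.1,48.6,182.6],[0,0,-1],[-.996,.094,0]),
([.56,0,-.17,0,-1.4,-2.23],[437.4,87.7,358.5],[0,0,-1],[-.996,.091,0]),
([.62,-.13,-.91,1.12,-.33,-3.1],[496.2,160.5,298.5],[.637,.094,-.765],[-.764,-.059,-.643]),
([.62,-.13,-.91,1.12,-.33,-.56],[497.2,161.2,300.6],[.639,.095,-.763],[.686,-.52,.509]),
([.32,-.05,-.95,2.05,-.21,-1.0],[512.4,190.2,267.1],[.699,.04,-.714],[.695,-.273,.666])]
S4,S6=1,1
def wr(q,s4,s6,c6):
    # tool frame: base frame at phi=0 j4=j5=0: tool z=forward(+x)
    A=E('z',q[0])*E('y',q[1]-q[2])*E('x',s4*q[3])*E('y',-q[4])
    B=Ro.from_matrix(np.array([[0,0,1],[0,1,0],[-1,0,0]]))  # tool z -> +x, tool x-> -z
    return A*B*E('z',s6*q[5]+c6)
def fk(q,P):
    a1,L2,d1,L4,e,L6,b,s4,s6,c6=P
    f=q[1]-q[2]
    r=a1+L2*np.sin(q[1])+L4*np.cos(f)+e*np.sin(f);z=d1+L2*np.cos(q[1])-L4*np.sin(f)+e*np.cos(f)
    R=wr(q,s4,s6,c6)
    return E('z',q[0]).apply([r,b,z])+L6*R.as_matrix()[:,2],R
def fit():
    best=None
    for s4 in(1,-1):
        for s6 in(1,-1):
            def res(p):
                o=[]
                for q,x,zz,xx in D:
                    X,R=fk(q,[*p[:7],s4,s6,p[7]]);M=R.as_matrix();o+=[*(X-x)/5,*(M[:,2]-zz)*100,*(M[:,0]-xx)*50]
                return np.array(o)
            for c in(0,1.57,3.14,-1.57):
                k=least_squares(res,[0,400,300,400,0,200,-150,c],x_scale=[50,100,100,100,50,100,50,1],max_nfev=500)
                if best is None or k.cost<best[0]: best=(k.cost,[*k.x[:7],s4,s6,k.x[7]],k.fun)
    return best
if __name__=="__main__":
    c,P,f=fit();print(c,np.round(P,2));print(f.reshape(-1,9).round(1))
E
python3 fk.py; python3 -c "
from bench import arm
s=arm.read_state();print(s['joints'].round(4),s['position'])"
```

```text
1377.5966194720545 [ 204.65  374.01  212.87  228.59   28.64  258.51 -121.46   -1.     -1.
    4.71]
[[  2.4  10.2   2.6  -0.1   0.2   0.    0.   -0.1   0. ]
 [  4.7   6.8   7.2   0.1  -0.    0.   -0.    0.1  -0. ]
 [  7.8   5.8  14.8   0.1  -0.    0.    0.    0.1  -0. ]
 [  2.8   7.1   0.3   0.1  -0.    0.    0.    0.1  -0. ]
 [ -2.6   7.4   2.6   1.    0.4   0.   -0.   -0.3  -0.5]
 [ -1.8   7.6   7.2   0.1   0.    0.   -0.   -0.3  -0. ]
 [ -0.9   8.1  -8.1   0.1   0.    0.    0.    0.3  -0. ]
 [  2.9  -7.5 -10.6  -0.1   0.2  -0.1  -0.    0.1   0. ]
 [  2.7  -7.7 -11.   -0.3   0.1  -0.3   0.2   0.2  -0. ]
 [  8.2 -37.   -4.9   0.8  -0.1   0.8  -0.4  -0.2   0.3]]
[ 0.3183 -0.047  -0.9549  2.0527 -0.2052 -0.9961] [512.39465992 190.19061459 267.12487441]
```

```bash
python3 - <<'E'
s=open('fk.py').read()
s=s.replace("a1,L2,d1,L4,e,L6,b,s4,s6,c6=P","a1,L2,d1,L4,e,L6,b,b2,s4,s6,c6=P")
s=s.replace("+L6*R.as_matrix()[:,2],R","+L6*R.as_matrix()[:,2]+(E('z',q[0])*E('y',f)*E('x',s4*q[3])).apply([0,b2,0]),R")
s=s.replace("[*p[:7],s4,s6,p[7]]","[*p[:8],s4,s6,p[8]]").replace("[*k.x[:7],s4,s6,k.x[7]]","[*k.x[:8],s4,s6,k.x[8]]").replace("200,-150,c]","200,-75,-75,c]").replace("100,50,1]","100,50,50,1]")
open('fk.py','w').write(s)
E
python3 fk.py
```

```text
3.2354731354300066 [-3.9500e+00  5.6414e+02  1.6682e+02  4.2759e+02 -2.5300e+00  2.9861e+02
  1.8000e-01 -1.5999e+02 -1.0000e+00 -1.0000e+00  4.7100e+00]
[[ 0.  -0.   0.  -0.1  0.2  0.   0.  -0.1  0. ]
 [-0.3  0.1 -0.1  0.1 -0.   0.  -0.   0.1 -0. ]
 [ 0.1 -0.1 -0.4  0.1 -0.   0.   0.   0.1 -0. ]
 [-0.3 -0.1 -0.3  0.1 -0.   0.   0.   0.1 -0. ]
 [ 0.5  0.3  0.7  1.   0.4  0.  -0.  -0.3 -0.5]
 [-0.3 -0.   0.3  0.1  0.   0.  -0.  -0.3 -0. ]
 [ 0.2 -0.3 -0.2  0.1  0.   0.   0.   0.3 -0. ]
 [-0.   0.2 -0.2 -0.1  0.2 -0.1 -0.   0.1  0. ]
 [-0.2  0.1 -0.6 -0.3  0.1 -0.3  0.2  0.2 -0. ]
 [ 0.2 -0.1  0.8  0.8 -0.1  0.8 -0.4 -0.2  0.3]]
```

The model fits to about 3 mm; there's a 160 mm wrist offset after j4. Next, search for comfortable poses along the whole push.

```bash
cat > ik.py <<'E'
from fk import *
from h import sh,tool,st
import sys
P=fit()[1]
LO=np.array([-3.14,-1.21,-1.07,-3.16,-2.99,-3.1])+.03;HI=np.array([3.14,2.06,1.41,2.05,-.16,3.1])-.03
def ik(p,R,q0):
    def r(q):
        X,M=fk(q,P);return np.r_[(X-p)/100,(M.inv()*R).as_rotvec()]
    k=least_squares(r,np.clip(q0,LO+.01,HI-.01),bounds=(LO,HI),xtol=1e-9,ftol=1e-9,max_nfev=150)
    return k.x,np.linalg.norm(k.fun)
E
cat > s.py <<'E'
from ik import *
seeds=[np.array([j1,.3,-.3,j4,j5,0]) for j1 in(.5,-.1) for j4 in(-2.9,-1.5,0,1.2) for j5 in(-.4,-1)]
mid=(LO+HI)/2
for tilt in(35,42,50,60):
  for hd in(-10,10,25,40):
    out={}
    for s in seeds:
      for roll in(0,180,90,-90):
        R=tool(hd,tilt)*Ro.from_euler('Z',roll,degrees=True)
        q,e=ik(sh(62,108,200),R,s)
        if e<2e-3:
            m=np.min(np.minimum(q-LO,HI-q)[[2,3,4,5]]);key=tuple(q[:5].round(1))
            if key not in out or out[key][0]<m: out[key]=(m,roll,q.round(2))
    for m,roll,q in sorted(out.values(),key=lambda t:-t[0])[:3]:
        if m>.05: print(tilt,hd,'m%.2f'%m,roll,q)
E
python3 s.py
```

```text
35 -10 m0.22 180 [ 0.54  0.31 -0.63  1.24 -0.41 -0.26]
35 40 m0.27 0 [ 0.47  0.31 -0.22 -0.3  -0.46 -1.11]
42 -10 m0.20 180 [ 0.41  0.3  -0.72  1.8  -0.39 -0.7 ]
42 40 m0.19 0 [ 0.43  0.3  -0.23 -0.51 -0.38 -0.89]
50 40 m0.17 90 [ 0.33  0.3  -0.2  -0.89 -0.36 -2.05]
60 10 m0.12 180 [ 0.03  0.3  -0.51 -2.73 -0.31 -1.89]
60 40 m0.30 90 [ 0.13  0.32 -0.21 -1.43 -0.49 -1.43]
```

```bash
cat > s2.py <<'E'
from ik import *
q0=np.array([.318,-.047,-.955,2.02,-.205,-.996])
for tilt in(36,40,44):
  for hd in(-5,-12,-20):
    q=np.array([.45,.2,-.75,1.6,-.4,-.5])
    R=tool(hd,tilt)*Ro.from_euler('Z',180,degrees=True)
    for p in((-60,110,225),(-45,110,195),(-20,110,195),(30,110,200),(62,110,198),(75,110,192)):
        q,e=ik(sh(*p),R,q);print(tilt,hd,p,q.round(2),'%.4f'%e)
E
python3 s2.py
```

```text
36 -5 (-60, 110, 225) [ 0.68  0.11 -0.84  1.27 -0.44 -0.34] 0.0000
36 -5 (-45, 110, 195) [ 0.57  0.17 -0.87  1.53 -0.37 -0.52] 0.0000
36 -5 (-20, 110, 195) [ 0.53  0.2  -0.83  1.54 -0.35 -0.49] 0.0000
36 -5 (30, 110, 200) [ 0.5   0.26 -0.73  1.46 -0.33 -0.38] 0.0000
36 -5 (62, 110, 198) [ 0.47  0.3  -0.67  1.44 -0.32 -0.33] 0.0000
36 -5 (75, 110, 192) [ 0.45  0.32 -0.66  1.47 -0.31 -0.34] 0.0000
36 -12 (-60, 110, 225) [ 0.75  0.13 -0.8   1.16 -0.55 -0.39] 0.0000
36 -12 (-45, 110, 195) [ 0.66  0.19 -0.83  1.35 -0.48 -0.52] 0.0000
36 -12 (-20, 110, 195) [ 0.63  0.22 -0.79  1.36 -0.46 -0.49] 0.0000
36 -12 (30, 110, 200) [ 0.58  0.28 -0.7   1.31 -0.45 -0.39] 0.0000
36 -12 (62, 110, 198) [ 0.54  0.32 -0.64  1.29 -0.43 -0.35] 0.0000
36 -12 (75, 110, 192) [ 0.52  0.34 -0.62  1.32 -0.42 -0.36] 0.0000
36 -20 (-60, 110, 225) [ 0.81  0.17 -0.75  1.05 -0.67 -0.45] 0.0000
36 -20 (-45, 110, 195) [ 0.75  0.22 -0.78  1.19 -0.6  -0.55] 0.0000
36 -20 (-20, 110, 195) [ 0.71  0.25 -0.74  1.19 -0.58 -0.52] 0.0000
36 -20 (30, 110, 200) [ 0.65  0.3  -0.65  1.17 -0.57 -0.43] 0.0000
36 -20 (62, 110, 198) [ 0
[... 1826 characters left out ...]
  1.82 -0.52 -0.88] 0.0000
44 -12 (-20, 110, 195) [ 0.51  0.22 -0.87  1.84 -0.49 -0.87] 0.0000
44 -12 (30, 110, 200) [ 0.45  0.27 -0.78  1.84 -0.46 -0.81] 0.0000
44 -12 (62, 110, 198) [ 0.42  0.31 -0.72  1.85 -0.44 -0.79] 0.0000
44 -12 (75, 110, 192) [ 0.4   0.34 -0.7   1.88 -0.43 -0.8 ] 0.0000
44 -20 (-60, 110, 225) [ 0.77  0.17 -0.85  1.38 -0.69 -0.74] 0.0000
44 -20 (-45, 110, 195) [ 0.69  0.23 -0.87  1.54 -0.64 -0.85] 0.0000
44 -20 (-20, 110, 195) [ 0.64  0.25 -0.83  1.56 -0.62 -0.83] 0.0000
44 -20 (30, 110, 200) [ 0.58  0.3  -0.74  1.57 -0.59 -0.76] 0.0000
44 -20 (62, 110, 198) [ 0.54  0.34 -0.69  1.58 -0.57 -0.74] 0.0000
44 -20 (75, 110, 192) [ 0.52  0.37 -0.67  1.61 -0.56 -0.75] 0.0000
```

Choosing tilt 42° and heading -12° (j4 about 1.7, good margins). First the stand-off pose.

```bash
python3 -c "
from h import *
st();plan(sh(-65,110,225),toolf(-12,42),10)"
```

```text
15.45 [512.4 190.2 267.1] euler/z [ 0.699  0.04  -0.714] x [ 0.695 -0.273  0.666] j [ 0.32 -0.05 -0.95  2.05 -0.21 -1.  ] F [ 0.   0.5 -0.6] 0.17114807353090125
1 [-2.2, -2.2, 4.5] [-1.07, -0.08, -0.7]
2 [-2.2, -2.3, 4.5] [-1.07, -0.08, -0.7]
3 [-2.2, -2.4, 4.4] [-1.07, -0.08, -0.7]
4 [-2.1, -2.5, 4.4] [-1.07, -0.08, -0.7]
5 [-2.1, -2.6, 4.3] [-1.07, -0.08, -0.7]
6 [-2.0, -2.7, 4.3] [-1.07, -0.08, -0.7]
7 [-2.0, -2.8, 4.2] [-1.07, -0.08, -0.7]
8 [-2.0, -3.0, 4.2] [-1.07, -0.08, -0.7]
9 [-1.9, -3.1, 4.1] [-1.07, -0.08, -0.7]
10 [-1.9, -3.2, 4.1] [-1.07, -0.08, -0.7]
```

Emit:
send_rows(translation=[[-2.2, -2.2, 4.5], [-2.2, -2.3, 4.5], [-2.2, -2.4, 4.4], [-2.1, -2.5, 4.4], [-2.1, -2.6, 4.3]], dr=[[-1.1, -0.1, -0.7], [-1.1, -0.1, -0.7], [-1.1, -0.1, -0.7], [-1.1, -0.1, -0.7], [-1.1, -0.1, -0.7]], grip=[0, 0, 0, 0, 0])

```text
clock: 16.08
position: [521.1, 207.4, 246.0]
ee_rot: [0.925, -0.107, 0.363, -0.016]
contact_force: [-0.4, -0.6, -0.1]
gripper_width: -0.1
```

Emit:
send_rows(translation=[[-2, -2.7, 4.3], [-2, -2.8, 4.2], [-2, -3, 4.2], [-1.9, -3.1, 4.1], [-1.9, -3.2, 4.1]], dr=[[-1.1, -0.1, -0.7], [-1.1, -0.1, -0.7], [-1.1, -0.1, -0.7], [-1.1, -0.1, -0.7], [-1.1, -0.1, -0.7]], grip=[0, 0, 0, 0, 0])

```text
clock: 16.7
position: [530.2, 222.2, 225.0]
ee_rot: [0.929, -0.096, 0.354, 0.039]
contact_force: [-0.4, -0.9, 0.5]
gripper_width: 0.1
```

```bash
python3 -c "
from h import *
st();plan(sh(-38,110,182),toolf(-12,42),5)
for c in('scene','top'):
    im=arm.get_image(c)[:,:,::-1]
    u,v=map(int,proj(c,sh(0,60,200)))
    cv2.imwrite(f'pics/{c}_l.png',cv2.resize(im[max(0,v-75):v+75,max(0,u-90):u+90],None,fx=4,fy=4))"
```

```text
16.7 [530.2 222.2 225. ] euler/z [ 0.651 -0.14  -0.746] x [ 0.731 -0.15   0.666] j [ 0.7   0.12 -0.89  1.48 -0.56 -0.65] F [-0.4 -0.9  0.5] 0.05025841606340878
1 [-1.3, -0.1, 10.3] [0.01, 0.05, 0.06]
2 [-1.3, -0.1, 10.3] [0.01, 0.05, 0.06]
3 [-1.4, -0.1, 10.3] [0.01, 0.05, 0.06]
4 [-1.4, -0.1, 10.3] [0.01, 0.05, 0.06]
5 [-1.4, -0.1, 10.3] [0.01, 0.05, 0.06]
```

View pics/scene_l.png

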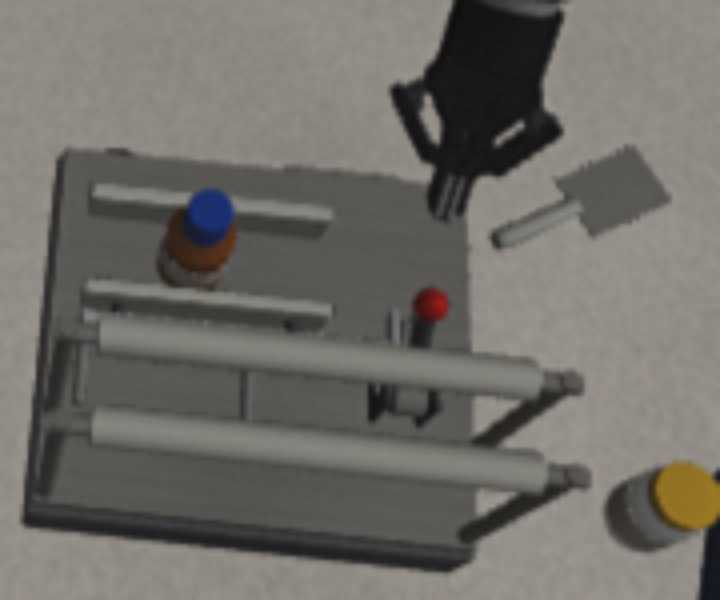

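View pics/top_l.png

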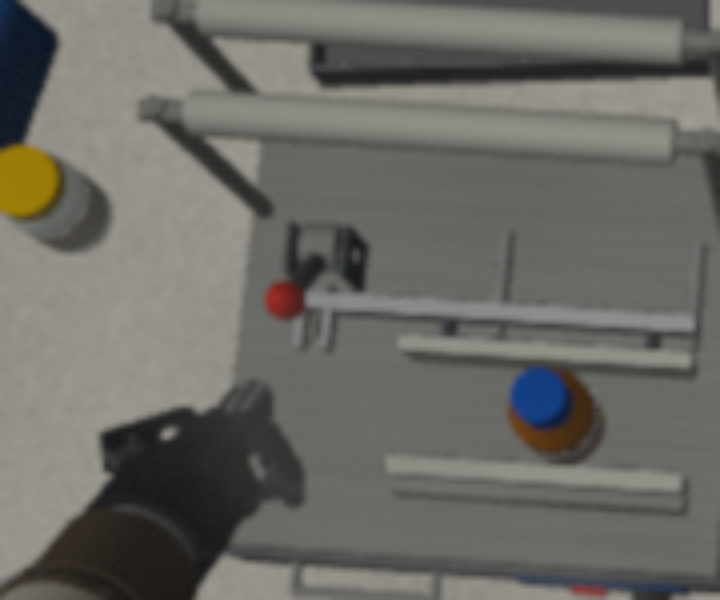

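The picture shows the fingers in front of the red knob at scene crop (431,305), aligned with it and clear of the rollers. I'll go down to the start of the push.

Emit:
send_rows(translation=[[-1.3, 0, 10.3], [-1.3, 0, 10.3], [-1.4, 0, 10.3], [-1.4, 0, 10.3], [-1.4, 0, 10.3]], dr=[[0, 0, 0], [0, 0, 0], [0, 0, 0], [0, 0, 0], [0, 0, 0]], grip=[0, 0, 0, 0, 0])

```text
clock: 17.42
position: [558.6, 215.9, 182.2]
ee_rot: [0.929, -0.096, 0.354, 0.038]
contact_force: [-0.0, -0.0, 1.3]
gripper_width: 0.0
```

```bash
cat >> h.py <<'E'
def path(pts,R):
    s=arm.read_state();pp=np.array(s['position']);pR=Ro.from_quat(s['ee_rot'])
    for p in pts:
        q=sh(*p);print(p,pR.inv().apply(q-pp).round(1).tolist());pp=q
E
python3 -c "
from h import *
st()
path([(-30,110,183),(-20,110,186),(-8,110,189),(5,110,192),(18,110,195),(30,110,196),(40,110,196),(48,110,195),(55,110,193),(60,110,191),(66,110,188),(70,110,186)],None)"
```

```text
17.425 [558.6 215.9 182.2] euler/z [ 0.652 -0.138 -0.746] x [ 0.73  -0.151  0.666] j [ 0.53  0.21 -0.9   1.81 -0.48 -0.86] F [-0.  -0.   1.3] 0.03865618101227199
(-30, 110, 183) [6.6, -1.8, 4.9]
(-20, 110, 186) [9.4, -1.1, 4.4]
(-8, 110, 189) [10.9, -1.4, 5.7]
(5, 110, 192) [11.6, -1.5, 6.4]
(18, 110, 195) [11.6, -1.5, 6.4]
(30, 110, 196) [9.6, -1.4, 7.2]
(40, 110, 196) [7.4, -1.1, 6.6]
(48, 110, 195) [5.3, -0.9, 6.0]
(55, 110, 193) [3.9, -0.8, 6.1]
(60, 110, 191) [2.4, -0.6, 4.8]
(66, 110, 188) [2.4, -0.7, 6.2]
(70, 110, 186) [1.6, -0.5, 4.1]
```

Emit:
send_rows(translation=[[6.6, -1.8, 4.9], [9.4, -1.1, 4.4], [5.5, -0.7, 2.8], [5.5, -0.7, 2.8], [5.8, -0.7, 3.2]], dr=[[0, 0, 0], [0, 0, 0], [0, 0, 0], [0, 0, 0], [0, 0, 0]], grip=[0, 0, 0, 0, 0])

```text
clock: 18.05
position: [594.8, 213.9, 190.2]
ee_rot: [0.93, -0.095, 0.354, 0.038]
contact_force: [-5.3, 0.8, -0.0]
gripper_width: -0.1
```

```bash
python3 -c "
from h import *
st()
path([(5,110,192),(18,110,195),(30,110,196),(40,110,196),(48,110,195)],None)
for c in('scene','top'):
    im=arm.get_image(c)[:,:,::-1]
    u,v=map(int,proj(c,sh(0,60,200)))
    cv2.imwrite(f'pics/{c}_m.png',cv2.resize(im[max(0,v-75):v+75,max(0,u-90):u+90],None,fx=4,fy=4))"
```

```text
18.05 [594.8 213.9 190.2] euler/z [ 0.651 -0.137 -0.747] x [ 0.732 -0.15   0.665] j [ 0.5   0.24 -0.83  1.78 -0.46 -0.79] F [-5.3  0.8 -0. ] -0.08089362464403263
(5, 110, 192) [6.6, -0.3, 3.4]
(18, 110, 195) [11.6, -1.4, 6.3]
(30, 110, 196) [9.6, -1.3, 7.2]
(40, 110, 196) [7.4, -1.1, 6.6]
(48, 110, 195) [5.3, -0.9, 6.0]
```

View pics/scene_m.png

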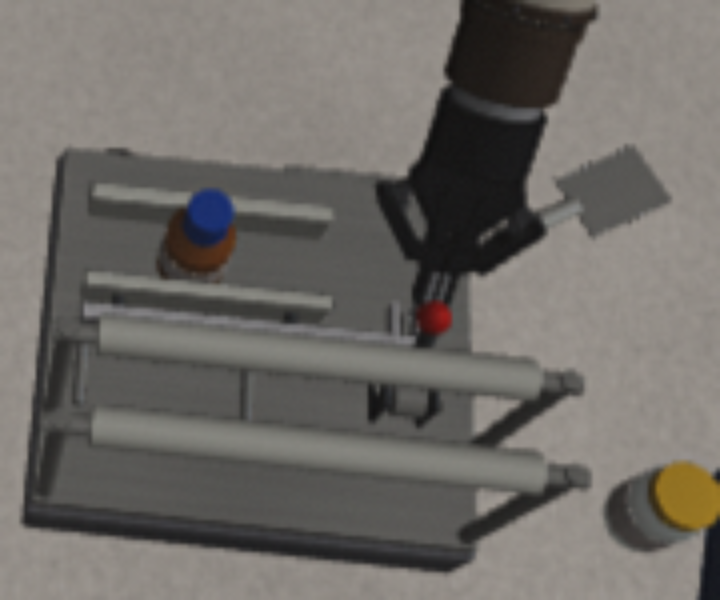

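View pics/top_m.png

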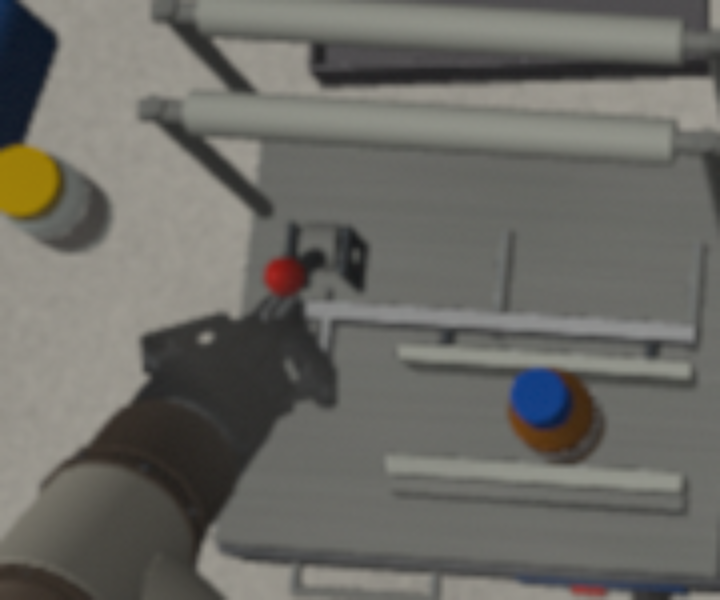

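The lever is moving: the knob has gone from (284,299) to (286,275) in the top crop, the jaw is advancing, and the force is about 5 N. I'll keep pushing.

Emit:
send_rows(translation=[[6.6, -0.3, 3.4], [5.8, -0.7, 3.2], [5.8, -0.7, 3.2], [4.8, -0.6, 3.6], [4.8, -0.6, 3.6]], dr=[[0, 0, 0], [0, 0, 0], [0, 0, 0], [0, 0, 0], [0, 0, 0]], grip=[0, 0, 0, 0, 0])

```text
clock: 18.77
position: [626.9, 210.2, 196.8]
ee_rot: [0.929, -0.095, 0.354, 0.038]
contact_force: [-7.4, 0.7, 3.3]
gripper_width: 0.0
```

```bash
python3 -c "
from h import *
st()
path([(35,110,196),(40,110,196),(44,110,195.5),(48,110,195),(52,110,194)],None)
for c in('scene','top'):
    im=arm.get_image(c)[:,:,::-1]
    u,v=map(int,proj(c,sh(0,60,200)))
    cv2.imwrite(f'pics/{c}_n.png',cv2.resize(im[max(0,v-75):v+75,max(0,u-90):u+90],None,fx=4,fy=4))"
```

```text
18.775 [626.9 210.2 196.8] euler/z [ 0.652 -0.137 -0.746] x [ 0.731 -0.15   0.666] j [ 0.47  0.27 -0.77  1.75 -0.44 -0.73] F [-7.4  0.7  3.3] 0.04072793565910408
(35, 110, 196) [3.0, -0.7, 3.8]
(40, 110, 196) [3.7, -0.6, 3.3]
(44, 110, 195.5) [2.6, -0.4, 3.0]
(48, 110, 195) [2.6, -0.4, 3.0]
(52, 110, 194) [2.3, -0.5, 3.4]
```

View pics/top_n.png

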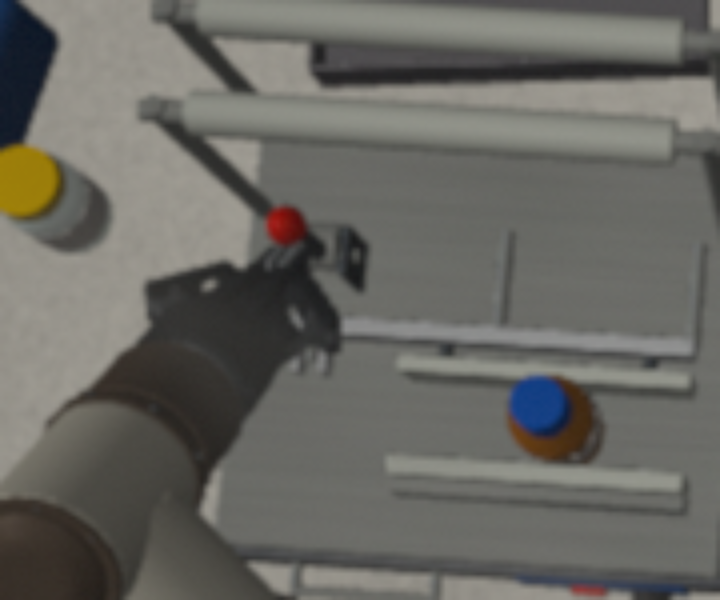

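The jaw has moved towards the bottle, the knob is near vertical at (286,225), and the bottle is still upright. I'll continue.

Emit:
send_rows(translation=[[3, -0.7, 3.8], [3.7, -0.6, 3.3], [2.6, -0.4, 3], [2.6, -0.4, 3], [2.3, -0.5, 3.4]], dr=[[0, 0, 0], [0, 0, 0], [0, 0, 0], [0, 0, 0], [0, 0, 0]], grip=[0, 0, 0, 0, 0])

```text
clock: 19.5
position: [649.7, 208.0, 194.7]
ee_rot: [0.929, -0.096, 0.355, 0.038]
contact_force: [-1.2, 1.1, 1.5]
gripper_width: 0.1
```

```bash
python3 -c "
from h import *
st()
path([(55,110,193),(58,110,192),(61,110,190.5),(64,110,189),(67,110,187.5)],None)"
```

```text
19.5 [649.7 208.  194.7] euler/z [ 0.653 -0.138 -0.745] x [ 0.729 -0.151  0.667] j [ 0.44  0.3  -0.73  1.76 -0.42 -0.72] F [-1.2  1.1  1.5] 0.0551457798115469
(55, 110, 193) [0.2, -0.6, 2.5]
(58, 110, 192) [1.6, -0.3, 2.7]
(61, 110, 190.5) [1.2, -0.3, 3.1]
(64, 110, 189) [1.2, -0.3, 3.1]
(67, 110, 187.5) [1.2, -0.3, 3.1]
```

Emit:
send_rows(translation=[[0.2, -0.6, 2.5], [1.6, -0.3, 2.7], [1.2, -0.3, 3], [1.2, -0.3, 3], [1.2, -0.3, 3]], dr=[[0, 0, 0], [0, 0, 0], [0, 0, 0], [0, 0, 0], [0, 0, 0]], grip=[0, 0, 0, 0, 0])

```text
clock: 20.12
position: [662.6, 206.8, 186.3]
ee_rot: [0.929, -0.096, 0.354, 0.038]
contact_force: [-1.1, 0.1, 0.0]
gripper_width: -0.1
```

```bash
python3 -c "
from h import *
st()
path([(71,110,185.5),(75,110,183)],None)
path([(60,110,190),(20,110,200),(-40,110,215),(-100,110,235)],None)
for c in('scene','top'):
    im=arm.get_image(c)[:,:,::-1]
    u,v=map(int,proj(c,sh(0,60,200)))
    cv2.imwrite(f'pics/{c}_q.png',cv2.resize(im[max(0,v-75):v+75,max(0,u-90):u+90],None,fx=4,fy=4))"
```

```text
20.125 [662.6 206.8 186.3] euler/z [ 0.651 -0.138 -0.746] x [ 0.731 -0.151  0.666] j [ 0.42  0.33 -0.72  1.8  -0.41 -0.74] F [-1.1  0.1  0. ] -0.0920914577097084
(71, 110, 185.5) [3.1, -0.9, 3.9]
(75, 110, 183) [1.3, -0.5, 4.5]
(60, 110, 190) [-2.1, 0.4, -6.8]
(20, 110, 200) [-23.0, 4.6, -33.9]
(-40, 110, 215) [-34.5, 6.8, -50.9]
(-100, 110, 235) [-31.2, 6.9, -54.6]
```

View pics/top_q.png

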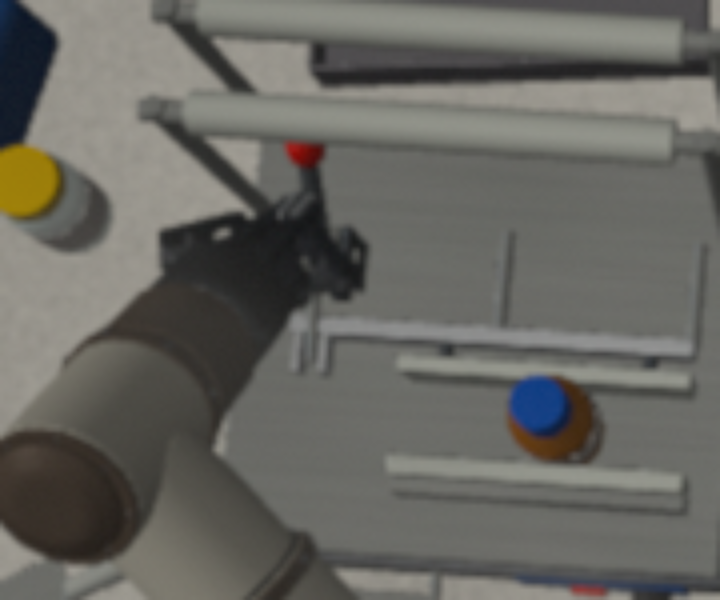

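View pics/scene_q.png

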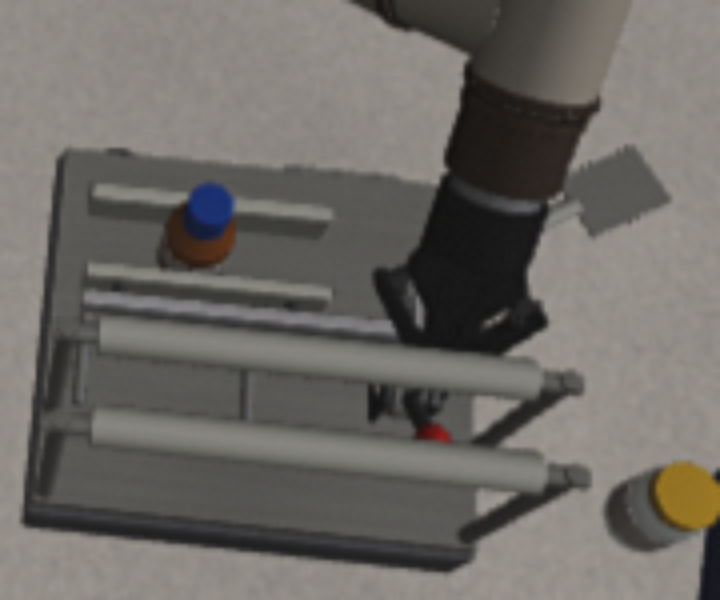

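The lever has snapped over: the knob is now at (433,435) in the scene crop and the contact force is about zero. I'll retreat.

Emit:
send_rows(translation=[[-2, 0.4, -7], [-11, 2.3, -17], [-11, 2.3, -17], [-17, 3.4, -25], [-17, 3.4, -25]], dr=[[0, 0, 0], [0, 0, 0], [0, 0, 0], [0, 0, 0], [0, 0, 0]], grip=[0, 0, 0, 0, 0])

```text
clock: 20.85
position: [556.2, 216.6, 216.6]
ee_rot: [0.929, -0.095, 0.354, 0.038]
contact_force: [-0.2, -0.3, 1.0]
gripper_width: -0.1
```

Emit:
send_rows(translation=[[-15, 3.4, -27], [-15, 3.4, -27], [-5, 0, -25], [-5, 0, -25], [0, 0, -10]], dr=[[0, 0, 0], [0, 0, 0], [0, 0, 0], [0, 0, 0], [0, 0, 0]], grip=[0, 0, 0, 0, 0])

```text
clock: 21.48
position: [451.4, 232.1, 275.5]
ee_rot: [0.93, -0.095, 0.355, 0.036]
contact_force: [0.1, -1.1, -0.5]
gripper_width: -0.0
```

Emit:
send_rows(translation=[[0, 0, 0], [0, 0, 0], [0, 0, 0], [0, 0, 0], [0, 0, 0]], dr=[[0, 0, 0], [0, 0, 0], [0, 0, 0], [0, 0, 0], [0, 0, 0]], grip=[0, 0, 0, 0, 0])

```text
clock: 22.1
position: [453.6, 231.5, 274.0]
ee_rot: [0.929, -0.096, 0.354, 0.038]
contact_force: [-0.1, -0.1, 1.3]
gripper_width: -0.2
```

```bash
python3 - <<'E'
from h import *
st()
for c in('scene','top'):
    im=arm.get_image(c)[:,:,::-1]; cv2.imwrite(f'pics/{c}_fin.png',im)
    h=cv2.cvtColor(np.ascontiguousarray(im),cv2.COLOR_BGR2HSV).astype(int)
    m=((h[...,0]<8)|(h[...,0]>172))&(h[...,1]>150);print(c,[(a,ct) for a,ct,b in blobs(m,5)],'closed exp',np.round(proj(c,sh(99.6,110,200))),'dead',np.round(proj(c,sh(73.4,110,215))))
    for t in('blue_bottle_mid','white_bottle_mid','knob','clamp_bar','beaker'):print(c,t,[(round(d['confidence'],2),np.round(d['xyz'])) for d in arm.place_of(t,c)][:2])
print('model closed knob',sh(99.6,110,200),'mark',sh(-55,-60,160))
# bar-travel: expected face x=-20-? -> moves
ov('scene',sh(-55,-60,0)[:2],100,'s_fin',k=6);ov('top',sh(-55,-60,0)[:2],100,'t_fin')
E
```

```text
22.1 [453.6 231.5 274. ] euler/z [ 0.651 -0.139 -0.746] x [ 0.731 -0.151  0.666] j [ 1.   -0.02 -0.89  1.12 -0.76 -0.5 ] F [-0.1 -0.1  1.3] -0.2073227806699326
scene [(22, array([363.9, 259.7]))] closed exp [363. 262.] dead [365. 252.]
scene blue_bottle_mid [(0.55, array([519.,  47., 156.])), (0.25, array([594., 103.,   3.]))]
scene white_bottle_mid [(0.84, array([ 637., -326.,   59.])), (0.16, array([526.,  51., 101.]))]
scene knob [(0.6, array([695., 210., 202.]))]
scene clamp_bar [(0.66, array([573., 103.,   1.]))]
scene beaker [(0.63, array([ 377., -489.,   -3.]))]
top [(38, array([132.7, 125. ]))] closed exp [133. 124.] dead [130. 132.]
top blue_bottle_mid [(0.58, array([521.,  44., 163.]))]
top white_bottle_mid [(0.56, array([ 638., -327.,   58.]))]
top knob [(0.78, array([695., 204., 196.]))]
top clamp_bar []
top beaker [(0.56, array([ 383., -482.,   -1.]))]
model closed knob [696.03494456 204.02960629 200.        ] mark [526.39290635  49.03690042 160.        ]
```

View pics/s_fin.png

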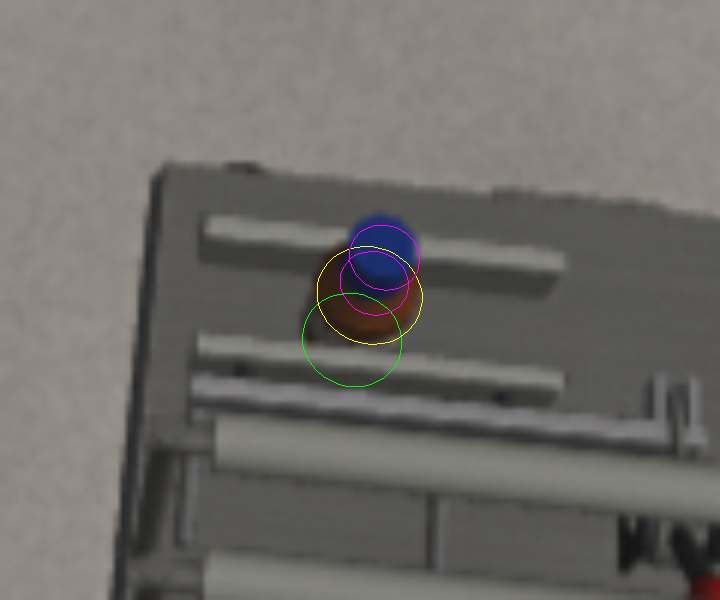

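View pics/t_fin.png

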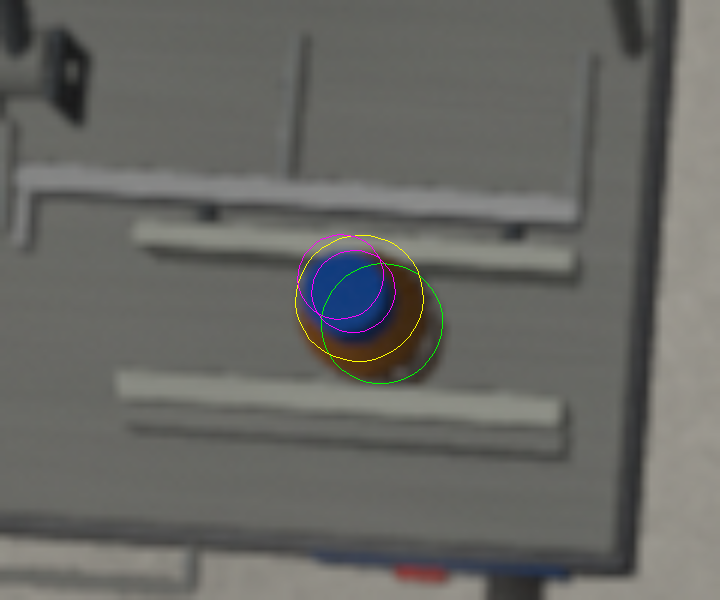

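View pics/scene_fin.png

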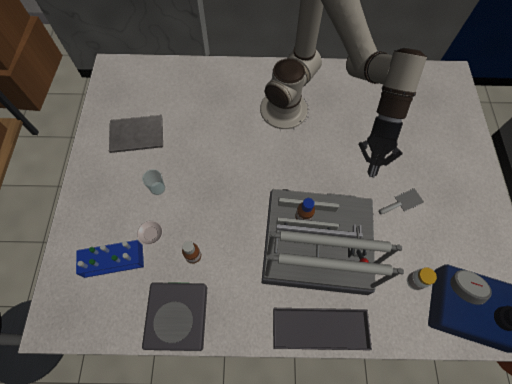

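The knob matches the fully closed position, the jaws have closed on the bottle (shifted about 7 mm against the fixed jaw, as expected), and it is upright. Handing in.

```bash
python3 -c "
from bench import arm
print(arm.job_done())"
```

```text
the job is handed in; nothing more can be done
None
```

The blue-capped bottle is clamped upright between the jaws, and the lever is closed past its centre. I handed the job in at about 22 s of the 56 s allowed.

**What I did**
- I gripped the blue-capped bottle by its cap, stood it on the black mark between the jaws and let go. It stood upright at the mark, within about 1–2 mm in both views.
- I then pushed the cam lever from the front with the tool tilted 42° and the fingers shut. It took about 8 N, and the lever snapped past its centre. Then I pulled the arm clear.

**Last checks**
- **Lever:** after I pulled back, the knob was at about (695, 207, 199) mm. The fully closed position works out to (696, 204, 200) mm, and it stayed there with no contact force on the arm.
- **Bottle:** it is upright between the jaws. The closing jaw slid it about 6–7 mm off the mark's centre, towards the fixed jaw. That is the clearance I expected in the 70 mm gap around a 56 mm bottle.
- **Other things:** the white-capped bottle and the beaker are where they were, within measuring error.

**Failed or disagreed:**
- My first tilt direction ran the wrist into its joint ranges (j6, then j4), so I turned the tool and used a different heading.
- In the final look, the network could not find the moving jaw in the top view. I judged the clamping from the scene view and the pictures, and did not test the grip by force.

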